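Load the mould into the drying box and start its fan

TASK

Put the long plaster mould on the drying box's loading tray and push it in through the hanging flap, far enough that the flap falls shut behind it. Then switch the fan on by flipping the long toggle right over to its other side. Do not drop the mould, and leave the short lamp toggle and the other things on the bench as they are.

Things in the scene. Friction and masses are not known exactly. Their poses are not given: they have to be found in the camera images.
- mould_center (a point): Centre of the long plaster mould, a loose off-white block 110 mm long (its x), 52 mm wide (its y), 48 mm high (its z), 0.3 to 0.5 kg, with a round pour hole of 26 mm across marked on top and a dark parting line along it. It lies flat on the bench to the robot's left or right. It is the only oblong one: the other plaster block is square.
- drybox: Drying box fixed to the bench: plywood, dark steel gate frame facing the robot's right. Origin on the bench under the middle of the gate; x points into the box, y left, z up. Side walls' inner faces at y = -81 and 81 mm, back wall at x = 222, fan housing behind to x = 262, top at 178. Roof of thin steel bars: one can look in, not reach in. Floor 12 mm above the bench, inside and on the tray.
- tray (a point): On the open loading tray's floor, at drybox x = -80, y = 0, z = 12 mm. The tray is 100 mm wide, from drybox x = -170 to the gate at 0. Two wooden guide strips 12 mm high and 8 mm thick stand on the floor from x = -163 to 212 mm, 62 mm apart inside, so the mould lies lengthwise (along x) between them with 5 mm to spare each side.
- gate_top (a point): Middle of the gate's lintel, its underside: 158 mm above the bench, drybox x = -1 mm. The opening is 136 mm wide. To push the mould far enough in, the tool must follow it about 50 mm past the gate, under the lintel, so it has to lean (some 40 degrees, upper end out towards the tray) and then be drawn back out.
- flap (a joint): Flap: loose-hung aluminium plate 118 mm wide, 4 mm thick, 100 g, hinged at the gate's top (152 mm above the bench, drybox x = 6 mm), hanging to 50 mm above the bench. 0 rad: shut; grows as its lower edge swings into the box (to 1.45); it cannot swing outward. It falls back by itself, but rests on the mould's top until the mould's rear end is about 52 mm past the gate (drybox x > 52 mm).
- switchbox: Fixed grey switch box on the bench, on the other side of the robot from the mould: 110 (x) by 170 (y) by 55 mm high, origin at the centre of its underside. On top two steel toggle bats tip about axes along its y, 58 mm above the bench: the long one (fan) at x = 0, y = 45, the short one (lamp) at x = 0, y = -45 mm. Between them, at y = 0, a thin divider 24 mm high, 56 mm long.
- fan_switch (a joint): Long fan toggle: a tapering steel bat 64 mm long, 10 mm thick at its foot and 18 mm at its rounded top. 0 rad: off, leaning 0.45 rad from upright to the box's -x side; 0.9 rad: on, leaning as much to +x; 0.45 is upright. A spring holds it at either end (about 3.5 N at 45 mm up the bat to start it, falling to none at the centre) and snaps it over once past the centre.
- fan_switch_tip (a point): Top of the long fan toggle; it moves with it.
- lamp_switch (a joint): Short lamp toggle: a steel bat 34 mm long, 12 mm thick at the top, of the same kind; 0 rad: as found, leaning to the box's -x side. To be left alone.
- squaremould_center (a point): Centre of a square plaster mould, 66 by 66 mm and 60 mm high, loose; a bystander.
- tooljar: A brown stoneware jar of wooden tools, 80 mm across, 90 mm high, with the handles to 170 mm, loose; origin at the centre of its foot; a bystander.
- glazejar: A closed amber glass glaze jar, 68 mm across, 100 mm high, loose; origin at the centre of its foot; a bystander.
There are look-alikes about, which are no part of the job. Leave any blue or yellow look-alike of the part that bears mould_center alone. There is more than one size of the switchbox; the job needs the smaller.

How it is judged:
By the outcome, as a careful person would: the job done as asked, in the order asked, and still so for the second after the job is handed in, with the robot touching nothing.
It also fails if it takes over 59 s, if anything falls off the work surface, if the arm or the gripper's body presses on something with over 40 N, if the wrist force passes 120 N, or if a joint passes its speed limit or range.

ROBOT

A 6-joint arm with a two-finger parallel gripper is mounted at the origin on the work surface. World frame = base frame: x ahead of the robot, y to its left, z up, the work surface at z = 0. Lengths are in m, angles in rad, forces in N, time in s.
With the tool pointing down it reaches from about 0.25 to 0.725 m from the base axis. Payload 4 kg.
Tool frame: the origin (TCP) lies on the centre line of the jaws, within the pads' length; the fingertips stand 25 mm ahead of it and the grasp point (between the pads) lies 6 mm ahead of it; z points along the fingers, x is the direction in which the jaws open and shut, and the axes are right-handed (so a half turn about z gives the same grasp; the last joint's range is limited). The gripper opens to 85 mm and grips with 20 to 120 N. Pads are 22 mm wide; open, the fingers measure 114 mm over their backs; the gripper's body (76 mm by 85 mm) begins 54 mm behind the grasp point. The pads swing forward as they close: fully open they stand 13 mm farther back than shut.
Start: joints at [1.185, 0.241, 0.005, 1.335, 0, 1.571], TCP at [0.188, 0.463, 0.256] pointing down, gripper open.
Joint ranges: [-2.72, 2.72], [-1.05, 1.87], [-1.09, 1.28], [-1.99, 2.15], [-1.42, 1.44], [-3.14, 3.14]. Speed limits (rad/s): [2.79, 2.79, 3.14, 3.14, 3.14, 3.14].

INTERFACE

Orientations are given as a unit quaternion [x, y, z, w].
In Python, from workcell import bot, imaging, order gives the robot as it stands.
- The arm moves only by the tool carry_out, never from a script. Its argument "moves" is a list of rows, each a list of 5 numbers: the shift along the tool's x, y, z scaled (see below), then the turn about the tool's z scaled (see below), then the opening, from -1 (shut) to 1 (fully open). In form: [[tx, ty, tz, roll, hand], ...]. A call has 1 to 20 rows; each row is the pose to reach, as a shift and turn from the pose commanded when the call began, along the tool's axes at that moment; what a row does not reach only later rows make up. The controller multiplies each number of a shift by 0.1 m and each number of a turn by 90 degrees. A row lasts 1/10 s, in which the tool goes at most 50 mm and 8.59 degrees, less where a joint would pass 70% of its speed; a pose out of reach is approached as far as the arm can. A call with a number of a shift or a turn outside -1 to 1 is refused whole. A call with a gripper value outside its range is refused whole. The fingers move at their own pace and stop on an object; the grip force is fixed at half the most. Time passes only in rows, so rows that repeat a pose let the fingers close. It gives the time, the measured TCP pose, the force and the opening at its end, in the units of the state.
- bot.get_obs(): the state, without advancing time (a new reading comes with each control period).
- imaging.camera(name): name is "scene" or "side" or "wrist"; returns the picture (400x640x3 uint8, red, green, blue); there is no depth.
- imaging.camera_model(name): a dict with "fovy" (degrees; the focal length in pixels is half the picture's height over the tangent of half this angle, whatever the lens; pixels are square), "cx", "cy" (the principal point, pixels), "eye" and "rotation" of the camera in the world. Camera axes: x right, y up, looking along -z (the intrinsics and any distortion apply to the point x, -y, -z); pixel columns grow to the right and rows downward; lengths in m; the calibration is good to about 2 mm. A picture is of the moment at which its call begins: read the wrist's pose just before it. camera_model takes no time and is no camera call; for the wrist camera it gives the pose at the moment of the call.
- order.job_done(): hands the job in, once; it reports no verdict.
The state is a dict: "clock": time; "joint_pos": joint angles; "joint_vel": joint speeds; "tau": joint torques, N m; "eef_pos": TCP position; "tool_rot": TCP orientation; "ft_force": force on the tool from outside, world axes, zero at the start; "ft_torque": the same for the moment, N m; "grip_width": finger opening in m.
Only numpy, scipy, OpenCV 4.12 (cv2) and the standard library are available. Lean on these libraries where they do the work, as an engineer would, in place of code of your own. Each camera call takes 0.05 s, during which the arm holds its last target.

## Working session

There is one attempt and no reset: what is moved stays moved. The work goes in short steps, Python scripts to look and compute and a tool call to move; the robot and the scene stay as the last step left them, time stands still between calls to the robot, and variables do not carry over. Pictures are saved under pics/ and viewed, and the job is handed in when it is done.

Besides the shell and the picture viewer there is one more tool, called after "Call:" as name([rows], argument=value, ...), one row to a line, values as JSON. carry_out: Moves the arm, as the interface text tells. Its arguments: {"type":"object","properties":{"moves":{"type":"array","items":{"type":"array","items":{"type":"number","minimum":-1,"maximum":1}}}},"required":["moves"]}

```bash
ls; mkdir -p pics
python3 - <<'E'
from workcell import bot, imaging, order
import cv2,json
o=bot.get_obs(); print(o)
for n in ["scene","side","wrist"]:
    m=imaging.camera_model(n); print(n,m)
    im=imaging.camera(n); cv2.imwrite(f"pics/a_{n}.png",im[:,:,::-1])
E
```

```text
pics
{'clock': 0.0, 'joint_pos': array([1.18503558e+00, 2.41422749e-01, 3.75685040e-03, 1.33518715e+00,
       7.84672526e-06, 1.57076391e+00]), 'joint_vel': array([ 0.0006863 , -0.0005886 ,  0.00117821, -0.00021436,  0.00018561,
       -0.00100141]), 'tau': array([ 6.34981825e-04, -3.72319615e+01,  2.52406240e+01,  1.71172066e-02,
        1.70236481e-04, -1.20261535e-05]), 'eef_pos': array([0.18791933, 0.46273824, 0.25542046]), 'tool_rot': array([ 8.29527759e-01,  5.58464537e-01, -8.55264558e-04,  5.71021561e-04]), 'ft_force': array([-0.07186572, -0.04946865,  0.81713418]), 'ft_torque': array([-0.04764164,  0.00909485,  0.03935245]), 'grip_width': 0.0854634463362092}
scene {'fovy': 52.52626327928299, 'cx': 322.94432781176437, 'cy': 201.52903040744323, 'eye': array([1.70523059, 0.21008493, 0.85856739]), 'rotation': array([0.32390537, 0.36361012, 0.65572524, 0.57697261])}
side {'fovy': 49.380561205269395, 'cx': 312.24204196545173, 'cy': 201.11976927964656, 'eye': array([ 0.33711903, -0.9781401 ,  0.81923968]), 'rotation': array([ 0.47325648, -0.04003527, -0.06163486,  0.87785342])}
wrist {'fovy': 71.80918741837633, 'cx': 320.3602766062994, 'cy': 197.2022593594618, 'eye': array([0.11379342, 0.49372332, 0.37248698]), 'rotation': array([-0.13189395, -0.0872495 ,  0.55172916,  0.81889343])}
```

View pics/a_scene.png

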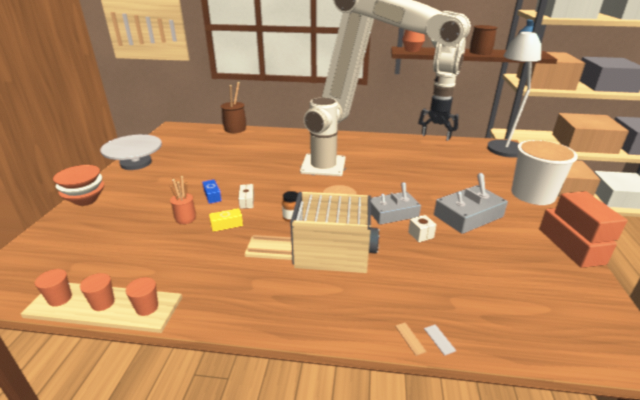

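View pics/a_side.png

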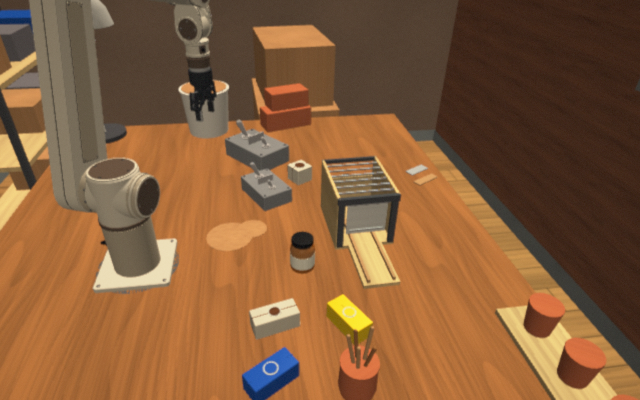

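View pics/a_wrist.png

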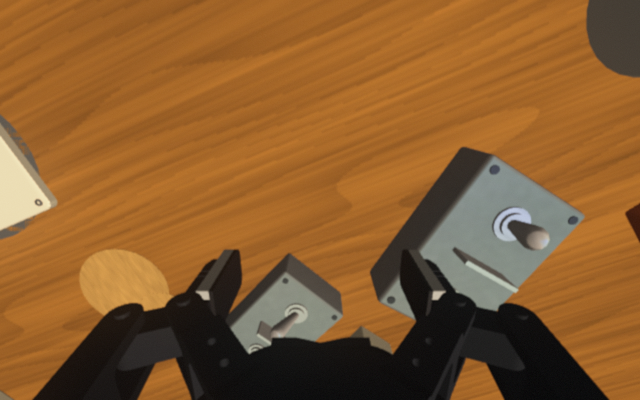

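The white oblong block is at side (275,318), with blue and yellow look-alikes beside it. The two switch boxes are at side (266,187), which is the smaller, and (257,148). Next I'll write helpers and view enlarged crops.

```bash
cat > h.py <<'E'
import numpy as np, cv2
from scipy.spatial.transform import Rotation as R
from workcell import bot, imaging, order
def K(m):
    f=200/np.tan(np.radians(m['fovy'])/2); return f,m['cx'],m['cy']
def ray(m,u,v):
    f,cx,cy=K(m); d=np.array([(u-cx)/f,-(v-cy)/f,-1.0]); return m['eye'],R.from_quat(m['rotation']).apply(d)
def onz(m,u,v,z):
    e,d=ray(m,u,v); return e+d*(z-e[2])/d[2]
def proj(m,p):
    f,cx,cy=K(m); c=R.from_quat(m['rotation']).inv().apply(np.asarray(p)-m['eye']); return np.array([cx+f*c[0]/-c[2],cy-f*c[1]/-c[2]])
def tri(rs):
    A=np.zeros((3,3));b=np.zeros(3)
    for e,d in rs:
        d=d/np.linalg.norm(d);P=np.eye(3)-np.outer(d,d);A+=P;b+=P@e
    return np.linalg.solve(A,b)
def crop(src,u0,v0,u1,v1,s,out):
    im=cv2.imread(src)[v0:v1,u0:u1]; cv2.imwrite(out,cv2.resize(im,None,fx=s,fy=s,interpolation=cv2.INTER_CUBIC))
def st():
    o=bot.get_obs();print('t',round(o['clock'],2),'q',o['joint_pos'].round(3),'p',o['eef_pos'].round(4),'w',round(o['grip_width'],4),'F',o['ft_force'].round(1));print(R.from_quat(o['tool_rot']).as_matrix().round(3));return o
E
python3 - <<'E'
from h import *
crop('pics/a_side.png',230,270,410,400,4,'pics/b1.png')
crop('pics/a_side.png',220,110,420,290,3.3,'pics/b2.png')
crop('pics/a_scene.png',160,170,520,280,2.2,'pics/b3.png')
m=imaging.camera_model('side')
for n,u,v in [('mould',275,312),('switch',266,185),('big',257,145),('tray end',380,282),('glaze',303,268),('bucket',208,133)]: print(n,onz(m,u,v,0.0).round(3))
E
```

```text
mould [ 0.365 -0.227  0.   ]
switch [0.378 0.382 0.   ]
big [0.359 0.715 0.   ]
tray end [ 0.652 -0.159  0.   ]
glaze [ 0.454 -0.077  0.   ]
bucket [0.148 0.864 0.   ]
```

View pics/b1.png

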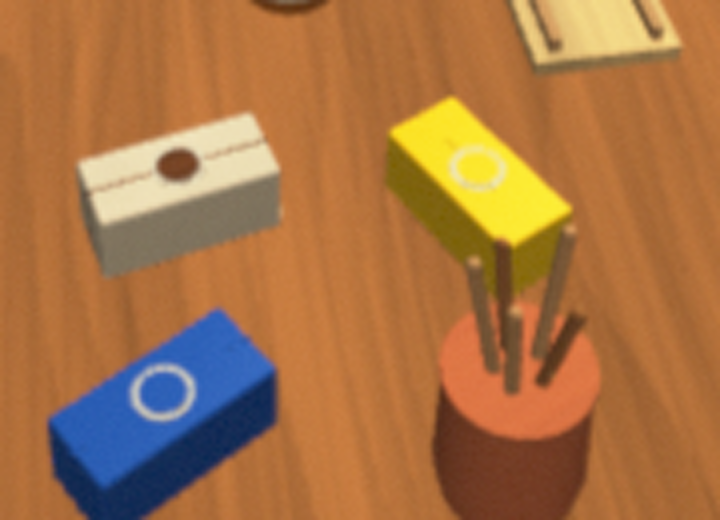

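View pics/b2.png

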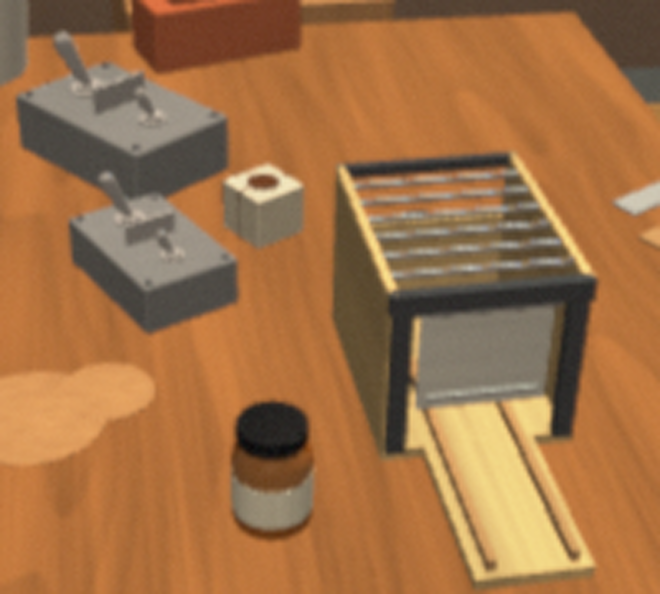

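View pics/b3.png

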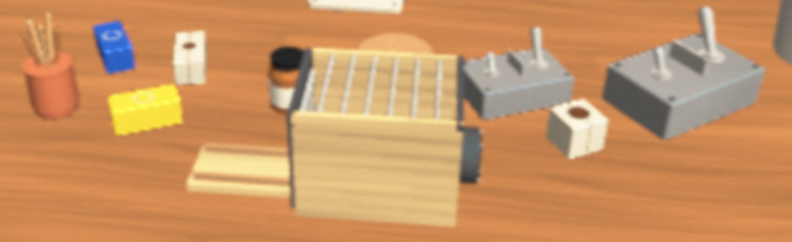

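The targets are confirmed. The off-white oblong block is at side (275,318), since the blue and yellow ones are excluded and the square block is by the switches. The smaller switch box is at side (266,187). The rows have no tilt channel, so I'll test in free space what the controller does at the edge of reach.

Call:
carry_out([
  [0.5,0,-0.5,0,1],
  [1,0,-0.5,0,1],
  [1,0,-0.5,0,1],
])

```text
clock: 0.45
eef_pos: [0.227, 0.5588, 0.3061]
tool_rot: [0.83, 0.558, 0.001, -0.001]
ft_force: [-0.4, 0.3, -0.8]
grip_width: 0.0856
```

Call:
carry_out([
  [0.5,0,0,0,1],
  [1,0,0,0,1],
  [1,0,0,0,1],
  [1,0,0,0,1],
])

```text
clock: 0.85
eef_pos: [0.2637, 0.6493, 0.3016]
tool_rot: [0.83, 0.558, -0.003, 0.002]
ft_force: [-0.6, 0.1, 0.0]
grip_width: 0.0857
```

Call:
carry_out([
  [0.5,0,0,0,1],
  [1,0,0,0,1],
  [1,0,0,0,1],
  [1,0,0,0,1],
])

```text
clock: 1.25
eef_pos: [0.2908, 0.7161, 0.2885]
tool_rot: [0.829, 0.558, 0.009, -0.006]
ft_force: [0.1, 0.4, 0.3]
grip_width: 0.0855
```

```bash
python3 -c "
from h import *
st()"
```

```text
t 1.25 q [1.185 0.936 1.268 1.881 0.    1.571] p [0.2908 0.7161 0.2885] w 0.0855 F [0.1 0.4 0.3]
[[ 0.376  0.927  0.008]
 [ 0.926 -0.376  0.02 ]
 [ 0.022 -0.    -1.   ]]
```

Call:
carry_out([
  [0.5,0,0,0,1],
  [1,0,0,0,1],
  [1,0,0,0,1],
  [1,0,0,0,1],
  [1,0,0,0,1],
])

```text
clock: 1.75
eef_pos: [0.3045, 0.7496, 0.2634]
tool_rot: [0.829, 0.558, 0.033, -0.022]
ft_force: [0.5, 0.4, -0.4]
grip_width: 0.0852
```

```bash
python3 -c "
from h import *
st()"
```

```text
t 1.75 q [ 1.185  0.973  1.275  1.794 -0.     1.571] p [0.3045 0.7496 0.2634] w 0.0852 F [ 0.5  0.4 -0.4]
[[ 0.375  0.926  0.03 ]
 [ 0.924 -0.376  0.073]
 [ 0.079  0.    -0.997]]
```

Call:
carry_out([
  [1,0,-0.5,0,1],
  [1,0,-0.5,0,1],
  [1,0,-0.5,0,1],
  [1,0,-0.5,0,1],
])

```text
clock: 2.15
eef_pos: [0.3094, 0.7617, 0.2761]
tool_rot: [0.828, 0.557, 0.053, -0.036]
ft_force: [0.2, -0.8, -1.2]
grip_width: 0.0854
```

Call:
carry_out([
  [0,0,0,0,1],
  [0,0,0,0,1],
])

```text
clock: 2.35
eef_pos: [0.3093, 0.7616, 0.2749]
tool_rot: [0.828, 0.557, 0.052, -0.035]
ft_force: [-0.4, -0.5, -0.1]
grip_width: 0.0857
```

```bash
python3 -c "
from h import *
st()"
```

```text
t 2.35 q [1.185 0.961 1.274 1.758 0.    1.571] p [0.3093 0.7616 0.2749] w 0.0857 F [-0.4 -0.5 -0.1]
[[ 0.373  0.927  0.047]
 [ 0.919 -0.376  0.117]
 [ 0.126 -0.    -0.992]]
```

Call:
carry_out([
  [1,0,-0.2,0,1],
  [1,0,-0.2,0,1],
])

```text
clock: 2.55
eef_pos: [0.3173, 0.7813, 0.2719]
tool_rot: [0.826, 0.556, 0.072, -0.049]
ft_force: [0.2, -0.5, -0.3]
grip_width: 0.0856
```

Call:
carry_out([
  [1,0,-0.2,0,1],
])

```text
clock: 2.65
eef_pos: [0.3225, 0.7941, 0.2723]
tool_rot: [0.825, 0.555, 0.087, -0.058]
ft_force: [0.3, 0.8, 0.3]
grip_width: 0.0854
```

```bash
python3 -c "
from h import *
st()"
```

```text
t 2.65 q [1.185 0.97  1.274 1.665 0.    1.571] p [0.3225 0.7941 0.2723] w 0.0854 F [0.3 0.8 0.3]
[[ 0.368  0.927  0.078]
 [ 0.906 -0.376  0.192]
 [ 0.208 -0.    -0.978]]
```

Edge of reach tilts the tool, and the next call keeps the new tilt as its reference. That means I can build the lean at the outer limit and undo it at another limit. I'll test the inner limit now to bring the tool upright again.

Call:
carry_out([
  [-0.5,0,-0.1,0,1],
  [-1,0,-0.2,0,1],
])

```text
clock: 2.85
eef_pos: [0.3023, 0.7443, 0.2698]
tool_rot: [0.825, 0.555, 0.086, -0.058]
ft_force: [0.0, 1.4, 2.0]
grip_width: 0.0855
```

Call:
carry_out([
  [-0.5,0,-0.1,0,1],
  [-1,0,-0.2,0,1],
])

```text
clock: 3.05
eef_pos: [0.266, 0.6549, 0.2727]
tool_rot: [0.825, 0.555, 0.087, -0.059]
ft_force: [-0.1, 1.1, 0.9]
grip_width: 0.0853
```

Call:
carry_out([
  [-0.5,0,-0.1,0,1],
  [-1,0,-0.2,0,1],
])

```text
clock: 3.25
eef_pos: [0.228, 0.5614, 0.2722]
tool_rot: [0.825, 0.555, 0.087, -0.059]
ft_force: [0.4, 0.2, 1.4]
grip_width: 0.0854
```

Call:
carry_out([
  [-0.5,0,-0.1,0,1],
  [-1,0,-0.2,0,1],
])

```text
clock: 3.45
eef_pos: [0.1904, 0.4689, 0.271]
tool_rot: [0.825, 0.555, 0.087, -0.059]
ft_force: [-0.6, -0.7, 1.0]
grip_width: 0.0857
```

Call:
carry_out([
  [-0.5,0,-0.1,0,1],
  [-1,0,-0.2,0,1],
])

```text
clock: 3.65
eef_pos: [0.1529, 0.3764, 0.2697]
tool_rot: [0.825, 0.555, 0.087, -0.059]
ft_force: [0.8, -0.0, 0.7]
grip_width: 0.0854
```

```bash
python3 -c "
from h import *
st()"
```

```text
t 3.65 q [ 1.185 -0.11  -0.362  1.108  0.     1.571] p [0.1529 0.3764 0.2697] w 0.0854 F [ 0.8 -0.   0.7]
[[ 0.368  0.927  0.079]
 [ 0.906 -0.376  0.194]
 [ 0.209 -0.    -0.978]]
```

Call:
carry_out([
  [-0.5,0,-0.1,0,1],
  [-1,0,-0.2,0,1],
])

```text
clock: 3.85
eef_pos: [0.1153, 0.2838, 0.2682]
tool_rot: [0.825, 0.555, 0.087, -0.059]
ft_force: [-0.1, -1.3, 1.4]
grip_width: 0.0852
```

Call:
carry_out([
  [-0.5,0,-0.1,0,1],
])

```text
clock: 3.95
eef_pos: [0.0965, 0.2375, 0.2675]
tool_rot: [0.825, 0.555, 0.087, -0.059]
ft_force: [-0.8, -0.7, 1.2]
grip_width: 0.0855
```

```bash
python3 -c "
from h import *
st()"
```

```text
t 3.95 q [ 1.185 -0.444 -0.585  1.219 -0.     1.571] p [0.0965 0.2375 0.2675] w 0.0855 F [-0.8 -0.7  1.2]
[[ 0.368  0.927  0.079]
 [ 0.906 -0.376  0.194]
 [ 0.209  0.    -0.978]]
```

Call:
carry_out([
  [0,0,-0.5,0,1],
  [0.2,0,-1,0,1],
])

```text
clock: 4.15
eef_pos: [0.0935, 0.2303, 0.3606]
tool_rot: [0.826, 0.556, 0.081, -0.055]
ft_force: [1.2, 2.6, 1.9]
grip_width: 0.0852
```

Call:
carry_out([
  [0,0,-0.5,0,1],
  [0.2,0,-1,0,1],
])

```text
clock: 4.35
eef_pos: [0.0949, 0.2337, 0.4664]
tool_rot: [0.825, 0.555, 0.088, -0.059]
ft_force: [0.6, 1.7, 1.1]
grip_width: 0.0856
```

Call:
carry_out([
  [-0.3,0,-0.5,0,1],
])

```text
clock: 4.45
eef_pos: [0.0837, 0.2062, 0.5025]
tool_rot: [0.825, 0.555, 0.087, -0.059]
ft_force: [-0.2, 0.6, -0.1]
grip_width: 0.0854
```

Run:
```python
from h import *
st()
m=imaging.camera_model('scene')
for n,u,v in [('wheel',132,155),('bowl',80,195),('jar back',235,130),('toolj',183,218),('tablecorner',205,120)]: print(n,onz(m,u,v,0).round(3))
```

```text
t 4.45 q [ 1.185 -0.424  0.044  1.827 -0.     1.571] p [0.0837 0.2062 0.5025] w 0.0854 F [-0.2  0.6 -0.1]
[[ 0.368  0.926  0.079]
 [ 0.906 -0.376  0.194]
 [ 0.209  0.    -0.978]]
wheel [ 0.019 -0.944  0.   ]
bowl [ 0.408 -0.955  0.   ]
jar back [-0.367 -0.543  0.   ]
toolj [ 0.513 -0.466  0.   ]
tablecorner [-0.496 -0.768  0.   ]
```

Call:
carry_out([
  [0.4,0,0.5,0,1],
  [0.5,0,1,0,1],
])

```text
clock: 4.65
eef_pos: [0.1077, 0.2653, 0.4289]
tool_rot: [0.824, 0.555, 0.092, -0.062]
ft_force: [0.6, 1.6, -0.7]
grip_width: 0.0855
```

Call:
carry_out([
  [0,0,0.5,0,1],
  [-0.2,0,1,0,1],
])

```text
clock: 4.85
eef_pos: [0.1079, 0.2657, 0.3255]
tool_rot: [0.825, 0.555, 0.087, -0.059]
ft_force: [-0.3, -0.2, -0.3]
grip_width: 0.0855
```

Call:
carry_out([
  [0,0,0.5,0,1],
  [-0.2,0,1,0,1],
])

```text
clock: 5.05
eef_pos: [0.1085, 0.2672, 0.2278]
tool_rot: [0.825, 0.555, 0.088, -0.059]
ft_force: [0.3, 0.3, -1.4]
grip_width: 0.0854
```

Call:
carry_out([
  [0,0,0.5,0,1],
  [-0.2,0,0.9,0,1],
])

```text
clock: 5.25
eef_pos: [0.1083, 0.2667, 0.1358]
tool_rot: [0.825, 0.555, 0.088, -0.059]
ft_force: [1.0, -0.0, -1.3]
grip_width: 0.0856
```

Run:
```python
from h import *
st()
```

```text
t 5.25 q [ 1.185 -0.25  -0.841  0.766 -0.     1.571] p [0.1083 0.2667 0.1358] w 0.0856 F [ 1.  -0.  -1.3]
[[ 0.368  0.927  0.08 ]
 [ 0.905 -0.376  0.196]
 [ 0.212  0.    -0.977]]
```

Call:
carry_out([
  [-0.4,0,0.1,0,1],
])

```text
clock: 5.35
eef_pos: [0.0936, 0.2304, 0.1159]
tool_rot: [0.825, 0.555, 0.085, -0.057]
ft_force: [0.3, -0.8, 0.0]
grip_width: 0.0855
```

Call:
carry_out([
  [-0.3,0,0.15,0,1],
])

```text
clock: 5.45
eef_pos: [0.083, 0.2043, 0.0958]
tool_rot: [0.825, 0.555, 0.085, -0.057]
ft_force: [-1.0, 0.3, -0.2]
grip_width: 0.0854
```

Run:
```python
from h import *
st()
im=imaging.camera('side'); cv2.imwrite('pics/c1.png',im[:,:,::-1])
```

```text
t 5.45 q [ 1.185 -0.35  -1.019  0.696  0.     1.571] p [0.083  0.2043 0.0958] w 0.0854 F [-1.   0.3 -0.2]
[[ 0.368  0.927  0.077]
 [ 0.907 -0.376  0.189]
 [ 0.204 -0.    -0.979]]
```

View pics/c1.png

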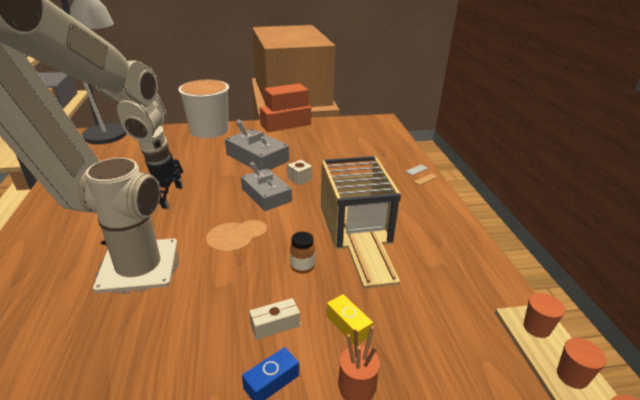

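Call:
carry_out([
  [-0.4,0,0.0,0,1],
])

```text
clock: 5.6
eef_pos: [0.07, 0.1723, 0.0898]
tool_rot: [0.825, 0.555, 0.087, -0.059]
ft_force: [0.9, 0.4, 1.3]
grip_width: 0.0856
```

Call:
carry_out([
  [-0.5,0,0.0,0,1],
])

```text
clock: 5.7
eef_pos: [0.0528, 0.1299, 0.1]
tool_rot: [0.826, 0.556, 0.081, -0.054]
ft_force: [-1.1, -0.7, -0.9]
grip_width: 0.0855
```

Run:
```python
from h import *
st()
```

```text
t 5.7 q [ 1.185 -0.619 -1.088  0.907 -0.     1.571] p [0.0528 0.1299 0.1   ] w 0.0855 F [-1.1 -0.7 -0.9]
[[ 0.369  0.926  0.073]
 [ 0.909 -0.376  0.179]
 [ 0.194  0.    -0.981]]
```

```bash
cat >> h.py <<'E'
def plan(wps,yaw=None):
    """print tool-frame shifts (units of .1m) for successive waypoints from present pose (orientation held)"""
    o=bot.get_obs();M=R.from_quat(o['tool_rot']).as_matrix();p=o['eef_pos'].copy()
    for w in wps:
        w=np.array(w,float);d=(w-p);n=int(np.ceil(np.abs(M.T@d).max()/0.099)) or 1
        print(w.round(3),'calls',n,'each',(M.T@d/n*10).round(3));p=w
E
python3 - <<'E'
from h import *
import math
w=[[.112,.276,.2],[.112,.276,.45]]
for a in range(68,-113,-20):
    w.append([.3*math.cos(math.radians(a)),.3*math.sin(math.radians(a)),.45])
plan(w)
E
```

```text
[0.112 0.276 0.2  ] calls 2 each [ 0.87  -0.001 -0.338]
[0.112 0.276 0.45 ] calls 3 each [ 0.161  0.    -0.818]
[0.112 0.278 0.45 ] calls 1 each [ 0.021 -0.005  0.004]
[0.201 0.223 0.45 ] calls 2 each [-0.088  0.513 -0.017]
[0.265 0.141 0.45 ] calls 1 each [-0.509  0.903 -0.1  ]
[0.297 0.042 0.45 ] calls 1 each [-0.782  0.671 -0.154]
[ 0.293 -0.062  0.45 ] calls 1 each [-0.96   0.358 -0.189]
[ 0.254 -0.159  0.45 ] calls 2 each [-0.511  0.001 -0.101]
[ 0.185 -0.236  0.45 ] calls 1 each [-0.961 -0.355 -0.19 ]
[ 0.093 -0.285  0.45 ] calls 1 each [-0.784 -0.668 -0.155]
[-0.01 -0.3   0.45] calls 1 each [-0.513 -0.901 -0.101]
[-0.112 -0.278  0.45 ] calls 2 each [-0.09  -0.513 -0.018]
```

Call:
carry_out([
  [0.9,0,-0.3,0,1],
  [0.9,0,-0.3,0,1],
])

```text
clock: 5.9
eef_pos: [0.0846, 0.2083, 0.1524]
tool_rot: [0.824, 0.555, 0.091, -0.062]
ft_force: [0.8, 1.0, 1.1]
grip_width: 0.0855
```

Call:
carry_out([
  [0.9,0,-0.5,0,1],
  [0.9,0,-0.5,0,1],
])

```text
clock: 6.1
eef_pos: [0.1135, 0.2795, 0.2156]
tool_rot: [0.825, 0.556, 0.084, -0.057]
ft_force: [-0.2, 0.6, 0.5]
grip_width: 0.0854
```

Call:
carry_out([
  [0.1,0,-1,0,1],
  [0.1,0,-1,0,1],
])

```text
clock: 6.3
eef_pos: [0.1093, 0.2691, 0.3141]
tool_rot: [0.826, 0.556, 0.082, -0.055]
ft_force: [0.1, 1.3, -0.1]
grip_width: 0.0851
```

Call:
carry_out([
  [0.1,0.3,-0.9,0,1],
  [0.1,0.3,-0.9,0,1],
])

```text
clock: 6.5
eef_pos: [0.134, 0.2499, 0.4056]
tool_rot: [0.825, 0.556, 0.084, -0.056]
ft_force: [0.4, 1.6, 0.3]
grip_width: 0.0852
```

Call:
carry_out([
  [-0.1,0.8,0,0,1],
  [-0.1,0.8,0,0,1],
])

```text
clock: 6.7
eef_pos: [0.2057, 0.2111, 0.4031]
tool_rot: [0.824, 0.557, 0.085, -0.056]
ft_force: [1.9, 1.4, -0.5]
grip_width: 0.0855
```

Call:
carry_out([
  [-0.5,0.9,-0.1,0,1],
  [-0.5,0.9,-0.1,0,1],
])

```text
clock: 6.9
eef_pos: [0.2659, 0.1332, 0.4013]
tool_rot: [0.825, 0.557, 0.084, -0.056]
ft_force: [1.5, 1.0, -0.5]
grip_width: 0.0851
```

Call:
carry_out([
  [-0.8,0.6,-0.15,0,1],
  [-0.8,0.6,-0.15,0,1],
])

```text
clock: 7.1
eef_pos: [0.2901, 0.0355, 0.3999]
tool_rot: [0.825, 0.556, 0.083, -0.055]
ft_force: [1.3, 1.0, 0.5]
grip_width: 0.0853
```

Call:
carry_out([
  [-1,0.35,-0.2,0,1],
  [-1,0.35,-0.2,0,1],
])

```text
clock: 7.3
eef_pos: [0.2839, -0.0645, 0.3997]
tool_rot: [0.825, 0.556, 0.083, -0.055]
ft_force: [1.8, 1.2, -0.4]
grip_width: 0.0853
```

Call:
carry_out([
  [-1,0,-0.2,0,1],
  [-1,0,-0.2,0,1],
])

```text
clock: 7.5
eef_pos: [0.2457, -0.157, 0.3994]
tool_rot: [0.826, 0.556, 0.083, -0.055]
ft_force: [1.9, -0.6, -0.2]
grip_width: 0.0856
```

Call:
carry_out([
  [-1,-0.35,-0.2,0,1],
  [-1,-0.35,-0.2,0,1],
])

```text
clock: 7.7
eef_pos: [0.1795, -0.232, 0.3991]
tool_rot: [0.825, 0.556, 0.083, -0.055]
ft_force: [1.4, -1.3, 1.1]
grip_width: 0.085
```

Run:
```python
from h import *
st()
im=imaging.camera('wrist'); cv2.imwrite('pics/c2.png',im[:,:,::-1])
print(imaging.camera_model('wrist'))
```

```text
t 7.7 q [-1.06  -0.106 -0.02   1.781  0.156 -0.684] p [ 0.1795 -0.232   0.3991] w 0.085 F [ 1.4 -1.3  1.1]
[[ 0.369  0.926  0.075]
 [ 0.908 -0.377  0.183]
 [ 0.198  0.001 -0.98 ]]
{'fovy': 71.80918741837633, 'cx': 320.3602766062994, 'cy': 197.2022593594618, 'eye': array([ 0.09216942, -0.22675388,  0.51331081]), 'rotation': array([-0.07690058, -0.1659727 ,  0.53095009,  0.82742454])}
```

View pics/c2.png

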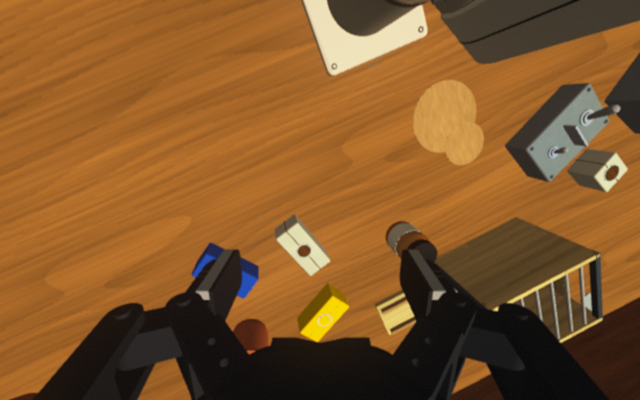

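Call:
carry_out([
  [-0.8,-0.65,-0.3,0,1],
  [-0.8,-0.65,-0.3,0,1],
])

```text
clock: 7.95
eef_pos: [0.0944, -0.2809, 0.4118]
tool_rot: [0.825, 0.557, 0.083, -0.056]
ft_force: [0.3, -0.4, -0.1]
grip_width: 0.0853
```

Call:
carry_out([
  [-0.5,-0.9,-0.4,0,1],
  [-0.5,-0.9,-0.4,0,1],
])

```text
clock: 8.15
eef_pos: [-0.0011, -0.2978, 0.4384]
tool_rot: [0.825, 0.556, 0.083, -0.056]
ft_force: [0.2, -1.2, 0.6]
grip_width: 0.0854
```

Call:
carry_out([
  [0,-0.9,-0.5,0,1],
  [0,-0.9,-0.5,0,1],
])

```text
clock: 8.35
eef_pos: [-0.0856, -0.2731, 0.4862]
tool_rot: [0.825, 0.556, 0.083, -0.056]
ft_force: [-0.8, -1.5, 0.5]
grip_width: 0.0856
```

Run:
```python
from h import *
st()
```

```text
t 8.35 q [-1.888 -0.019  0.284  2.074  0.014 -1.503] p [-0.0856 -0.2731  0.4862] w 0.0856 F [-0.8 -1.5  0.5]
[[ 0.369  0.926  0.075]
 [ 0.908 -0.376  0.185]
 [ 0.199 -0.    -0.98 ]]
```

Call:
carry_out([
  [0.4,-0.1,-0.7,0,1],
  [0.4,-0.1,-0.7,0,1],
])

```text
clock: 8.55
eef_pos: [-0.0858, -0.2495, 0.5242]
tool_rot: [0.828, 0.555, 0.067, -0.044]
ft_force: [1.2, -0.6, 0.3]
grip_width: 0.0853
```

Run:
```python
from h import *
st()
```

```text
t 8.55 q [-1.912 -0.061  0.357  2.149  0.01  -1.522] p [-0.0858 -0.2495  0.5242] w 0.0853 F [ 1.2 -0.6  0.3]
[[ 0.376  0.925  0.062]
 [ 0.913 -0.381  0.147]
 [ 0.16   0.002 -0.987]]
```

Call:
carry_out([
  [0.4,0,-0.7,0,1],
])

```text
clock: 8.65
eef_pos: [-0.079, -0.2365, 0.5295]
tool_rot: [0.828, 0.556, 0.058, -0.037]
ft_force: [0.3, 0.9, -0.5]
grip_width: 0.0854
```

Run:
```python
from h import *
st()
```

```text
t 8.65 q [-1.905 -0.1    0.341  2.149  0.01  -1.517] p [-0.079  -0.2365  0.5295] w 0.0854 F [ 0.3  0.9 -0.5]
[[ 0.375  0.925  0.055]
 [ 0.917 -0.379  0.126]
 [ 0.137  0.003 -0.991]]
```

Call:
carry_out([
  [0.2,0,-1,0,1],
])

```text
clock: 8.75
eef_pos: [-0.078, -0.2368, 0.5392]
tool_rot: [0.829, 0.557, 0.044, -0.027]
ft_force: [0.2, 0.4, 0.6]
grip_width: 0.0852
```

Call:
carry_out([
  [0.2,0,-1,0,1],
])

```text
clock: 8.85
eef_pos: [-0.0776, -0.2382, 0.5483]
tool_rot: [0.829, 0.558, 0.032, -0.017]
ft_force: [-0.6, 0.5, -0.4]
grip_width: 0.0854
```

Run:
```python
from h import *
st()
```

```text
t 8.85 q [-1.898 -0.123  0.383  2.149  0.011 -1.513] p [-0.0776 -0.2382  0.5483] w 0.0854 F [-0.6  0.5 -0.4]
[[ 0.375  0.926  0.033]
 [ 0.924 -0.376  0.064]
 [ 0.072  0.007 -0.997]]
```

Call:
carry_out([
  [0,-0.6,-1,0,1],
])

```text
clock: 8.95
eef_pos: [-0.1033, -0.2354, 0.5573]
tool_rot: [0.828, 0.561, 0.02, -0.01]
ft_force: [0.5, -0.3, 0.8]
grip_width: 0.0854
```

Call:
carry_out([
  [0,-0.4,-1,0,1],
])

```text
clock: 9.05
eef_pos: [-0.125, -0.2337, 0.5667]
tool_rot: [0.829, 0.559, 0.007, -0.003]
ft_force: [0.4, -0.4, 0.3]
grip_width: 0.0851
```

Run:
```python
from h import *
st()
```

```text
t 9.05 q [-2.062 -0.114  0.45   2.149  0.    -1.679] p [-0.125  -0.2337  0.5667] w 0.0851 F [ 0.4 -0.4  0.3]
[[ 0.374  0.927  0.007]
 [ 0.927 -0.374  0.013]
 [ 0.015  0.002 -1.   ]]
```

Run:
```python
from h import *
ms=imaging.camera_model('side'); mc=imaging.camera_model('scene')
mw={'fovy': 71.80918741837633, 'cx': 320.3602766062994, 'cy': 197.2022593594618, 'eye': np.array([ 0.09216942, -0.22675388,  0.51331081]), 'rotation': np.array([-0.07690058, -0.1659727 ,  0.53095009,  0.82742454])}
S=cv2.imread('pics/a_side.png'); C=cv2.imread('pics/c2.png')
def white(im,box):
    u0,v0,u1,v1=box; c=im[v0:v1,u0:u1].astype(int); h=cv2.cvtColor(c.astype(np.uint8),cv2.COLOR_BGR2HSV)
    return h
# hole: dark blob inside
for nm,im,m,box in [('side',S,ms,(262,302,288,320)),('wrist',C,mw,(292,240,318,262))]:
    u0,v0,u1,v1=box; g=im[v0:v1,u0:u1].astype(int); g=g.sum(2)
    mk=(g<330).astype(np.uint8); n,l,s,c=cv2.connectedComponentsWithStats(mk); 
    for i in range(1,n):
        if s[i,4]>15: uv=c[i]+[u0,v0]; print(nm,uv,s[i],onz(m,*uv,.048).round(4))
for p in [(250,310.5),(292.5,298.25),(299.5,313),(255,325.5)]: print(onz(ms,*p,.048).round(4))
crop('pics/c2.png',255,195,445,345,4,'pics/c3.png')
crop('pics/c2.png',490,70,640,210,4,'pics/c4.png')
```

```text
side [274.09615385 310.84615385] [ 8  6  9  7 52] [ 0.3616 -0.267   0.048 ]
wrist [303.6039604  250.54455446] [  6   6  12  11 101] [ 0.3536 -0.2729  0.048 ]
[ 0.3061 -0.2583  0.048 ]
[ 0.4084 -0.2331  0.048 ]
[ 0.4194 -0.2815  0.048 ]
[ 0.316  -0.3045  0.048 ]
```

View pics/c3.png

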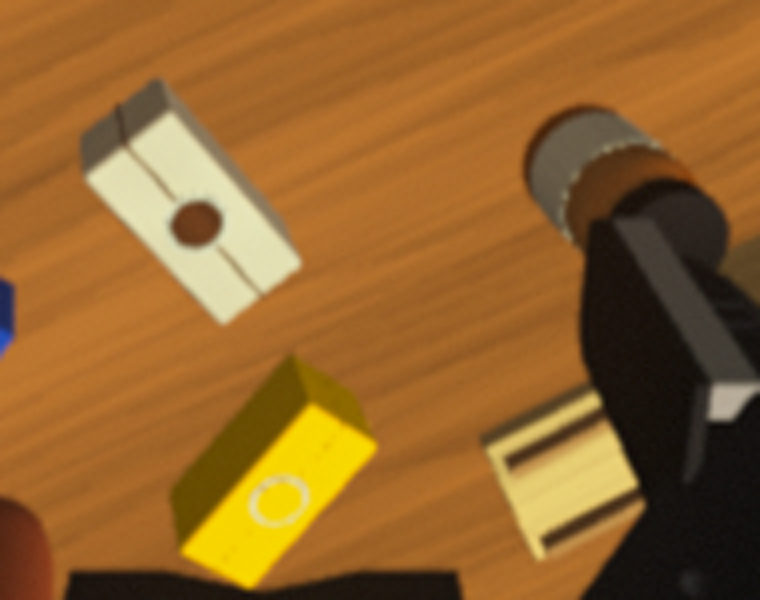

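View pics/c4.png

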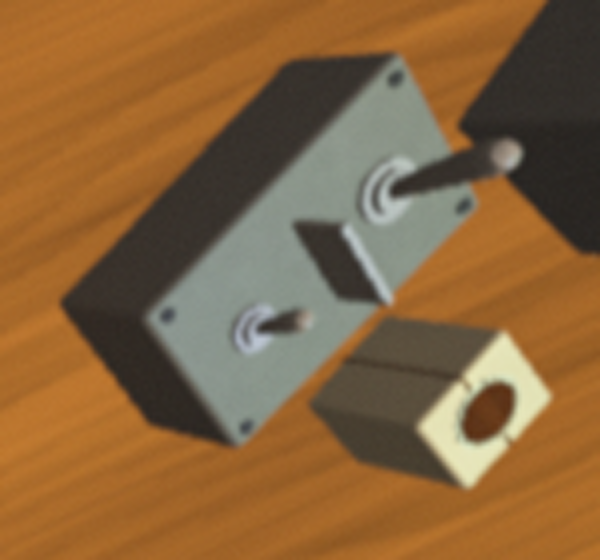

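Call:
carry_out([
  [0.3,0.9,0.7,0,1],
  [0.3,0.9,0.7,0,1],
])

```text
clock: 9.25
eef_pos: [-0.0455, -0.2387, 0.5073]
tool_rot: [0.833, 0.553, 0.007, -0.003]
ft_force: [0.7, -0.7, 0.4]
grip_width: 0.0854
```

Call:
carry_out([
  [0.3,0.9,0.7,0,1],
  [0.3,0.9,0.7,0,1],
])

```text
clock: 9.45
eef_pos: [0.038, -0.242, 0.4477]
tool_rot: [0.83, 0.557, 0.007, -0.003]
ft_force: [0.3, -1.2, 0.2]
grip_width: 0.0854
```

Call:
carry_out([
  [0.3,0.9,0.7,0,1],
  [0.3,0.9,0.7,0,1],
])

```text
clock: 9.65
eef_pos: [0.1195, -0.246, 0.3889]
tool_rot: [0.829, 0.559, 0.007, -0.003]
ft_force: [-0.2, -0.6, 1.0]
grip_width: 0.0851
```

Call:
carry_out([
  [0.3,0.9,0.7,0,1],
  [0.3,0.9,0.7,0,1],
])

```text
clock: 9.85
eef_pos: [0.2006, -0.2502, 0.3301]
tool_rot: [0.829, 0.559, 0.007, -0.003]
ft_force: [-0.2, -1.9, 0.2]
grip_width: 0.0857
```

Call:
carry_out([
  [0.2,0.9,0.6,-0.1,1],
  [0.2,0.9,0.6,-0.2,1],
  [0.2,0.9,0.6,-0.3,1],
  [0.2,0.9,0.6,-0.39,1],
  [0.2,0.9,0.6,-0.39,1],
])

```text
clock: 10.35
eef_pos: [0.2905, -0.2648, 0.2708]
tool_rot: [0.622, 0.783, 0.008, -0.002]
ft_force: [0.5, 0.0, 0.1]
grip_width: 0.0853
```

Run:
```python
from h import *
o=st()
m=imaging.camera_model('wrist')
im=imaging.camera('wrist'); cv2.imwrite('pics/d1.png',im[:,:,::-1])
import pickle;pickle.dump(m,open('d1.pkl','wb'))
```

```text
t 10.35 q [-0.751  0.026 -0.208  1.342  0.016 -0.979] p [ 0.2905 -0.2648  0.2708] w 0.0853 F [0.5 0.  0.1]
[[-0.227  0.974  0.006]
 [ 0.974  0.227  0.016]
 [ 0.014  0.01  -1.   ]]
```

View pics/d1.png

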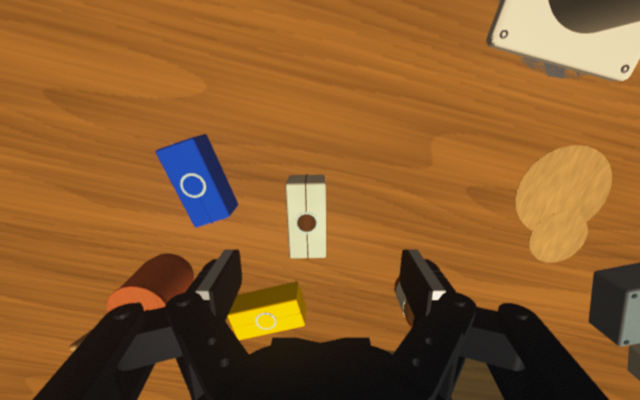

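Run:
```python
from h import *
import pickle
m=pickle.load(open('d1.pkl','rb')); ms=imaging.camera_model('side'); mc=imaging.camera_model('scene')
im=cv2.imread('pics/d1.png'); h=cv2.cvtColor(im,cv2.COLOR_BGR2HSV)
mk=((h[...,1]<70)&(h[...,2]>170)).astype(np.uint8); mk[:170]=0;mk[265:]=0;mk[:,:270]=0;mk[:,345:]=0
c=max(cv2.findContours(cv2.morphologyEx(mk,cv2.MORPH_CLOSE,np.ones((7,7))),cv2.RETR_EXTERNAL,cv2.CHAIN_APPROX_NONE)[0],key=cv2.contourArea)
r=cv2.boxPoints(cv2.minAreaRect(c)); P=np.array([onz(m,*p,.048) for p in r]); print(r.round(1)); print(P.round(4), P.mean(0).round(4))
for i in range(4): d=P[(i+1)%4]-P[i]; print(np.linalg.norm(d).round(4),np.degrees(np.arctan2(d[1],d[0])).round(1))
print('hole',onz(m,306.5,222.5,.048))
ctr=P.mean(0)
print('reproj side',proj(ms,ctr),'scene',proj(mc,ctr))
crop('pics/a_scene.png',220,170,270,220,10,'pics/d2.png')
```

```text
[[286.6 184.4]
 [324.  183.5]
 [325.7 256. ]
 [288.3 256.9]]
[[ 0.3154 -0.2997  0.048 ]
 [ 0.3036 -0.2535  0.048 ]
 [ 0.4053 -0.2269  0.048 ]
 [ 0.4182 -0.2775  0.048 ]] [ 0.3606 -0.2644  0.048 ]
0.0477 104.3
0.1052 14.7
0.0522 -75.7
0.1052 -167.8
hole [ 0.36149687 -0.26377218  0.048     ]
reproj side [273.596952   310.05638064] scene [245.47782477 190.37417318]
```

View pics/d2.png

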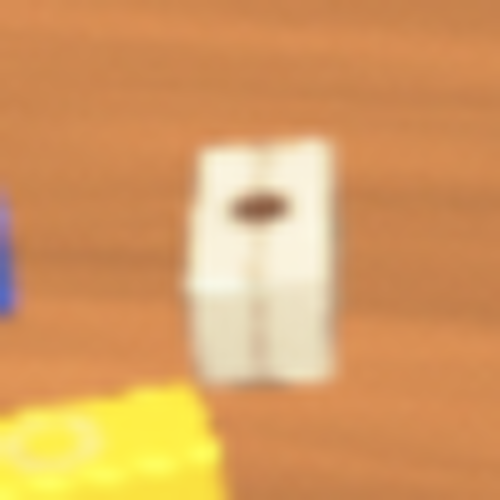

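Call:
carry_out([
  [-0.2,0.66,0.6,0,1],
  [-0.2,0.66,1,0,1],
  [-0.2,0.66,1,0,1],
  [-0.2,0.66,1,0,1],
])

```text
clock: 10.8
eef_pos: [0.3584, -0.2673, 0.1693]
tool_rot: [0.623, 0.782, 0.008, -0.004]
ft_force: [0.1, -1.2, -0.3]
grip_width: 0.0853
```

Run:
```python
from h import *
o=st(); plan([[.361,-.2655,.045]])
m=imaging.camera_model('wrist')
im=imaging.camera('wrist'); cv2.imwrite('pics/d3.png',im[:,:,::-1])
print(proj(m,[.361,-.2655,.048]))
```

```text
t 10.8 q [-0.651  0.204 -0.279  1.096  0.016 -0.876] p [ 0.3584 -0.2673  0.1693] w 0.0853 F [ 0.1 -1.2 -0.3]
[[-0.223  0.975  0.003]
 [ 0.975  0.223  0.018]
 [ 0.017  0.007 -1.   ]]
[ 0.361 -0.266  0.045] calls 2 each [-0.004  0.01   0.622]
[318.96358739 201.23716924]
```

View pics/d3.png

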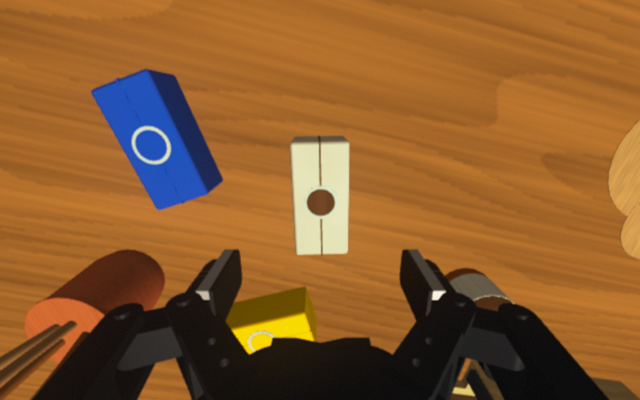

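Call:
carry_out([
  [0,0.02,0.5,0,1],
  [0,0.02,0.8,0,1],
  [0,0.02,0.8,0,1],
])

```text
clock: 11.15
eef_pos: [0.3596, -0.266, 0.0908]
tool_rot: [0.624, 0.782, 0.008, -0.004]
ft_force: [-0.9, 0.1, 0.0]
grip_width: 0.0855
```

Call:
carry_out([
  [0,0,0.25,0,1],
  [0,0,0.44,0,1],
  [0,0,0.44,0,1],
  [0,0,0.44,0,-1],
  [0,0,0.44,0,-1],
  [0,0,0.44,0,-1],
  [0,0,0.44,0,-1],
  [0,0,0.44,0,-1],
  [0,0,0.44,0,-1],
  [0,0,0.44,0,-1],
  [0,0,0.44,0,-1],
])

```text
clock: 12.25
eef_pos: [0.3633, -0.2667, 0.0505]
tool_rot: [0.623, 0.782, 0.009, 0.0]
ft_force: [-1.6, 2.9, 8.8]
grip_width: 0.0508
```

Run:
```python
from h import *
o=st()
```

```text
t 12.25 q [-0.644  0.352 -0.441  0.777  0.018 -0.87 ] p [ 0.3633 -0.2667  0.0505] w 0.0508 F [-1.6  2.9  8.8]
[[-0.224  0.974  0.011]
 [ 0.974  0.224  0.014]
 [ 0.011  0.014 -1.   ]]
```

Call:
carry_out([
  [0,0,-0.3,0,-1],
  [0,0,-0.6,0,-1],
  [0,0,-1,0,-1],
  [0,0,-1,0,-1],
])

```text
clock: 12.65
eef_pos: [0.3644, -0.2704, 0.1538]
tool_rot: [0.623, 0.782, 0.008, 0.004]
ft_force: [1.1, -1.0, -3.2]
grip_width: 0.0504
```

Run:
```python
from h import *
o=st()
ms=imaging.camera_model('side')
for n,u,v,z in [('postL',336.7,247,0),('postR',393.3,240.9,0),('trayL',364.8,285.8,0),('trayR',399.4,282.1,0.0),('frameTopL',338.5,198,.178),('frameTopR',399.5,195.5,.178)]: print(n,onz(ms,u,v,z).round(4))
crop('pics/a_side.png',310,145,420,295,5,'pics/e1.png')
```

```text
t 12.65 q [-0.648  0.219 -0.304  1.039  0.016 -0.874] p [ 0.3644 -0.2704  0.1538] w 0.0504 F [ 1.1 -1.  -3.2]
[[-0.224  0.974  0.017]
 [ 0.975  0.224  0.007]
 [ 0.003  0.018 -1.   ]]
postL [0.5648 0.0007 0.    ]
postR [0.7401 0.0066 0.    ]
trayL [ 0.6076 -0.1679  0.    ]
trayR [ 0.7032 -0.1667  0.    ]
frameTopL [ 0.5605 -0.007   0.178 ]
frameTopR [ 0.7297 -0.016   0.178 ]
```

View pics/e1.png

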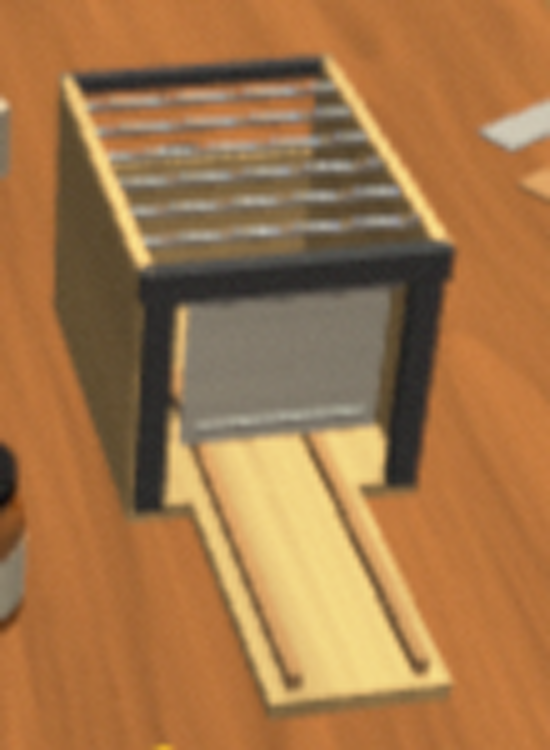

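The mould is gripped (opening 50.5 mm) and lifted. Next I'll turn it to the box's direction and carry it towards the tray.

Call:
carry_out([
  [0,0.3,-0.5,-0.09,-1],
  [0,0.6,-1,-0.18,-1],
  [0,1,-1,-0.28,-1],
  [0,1,-1,-0.37,-1],
  [0,1,-1,-0.46,-1],
  [0,1,-1,-0.56,-1],
  [0,1,-1,-0.65,-1],
  [0,1,-1,-0.75,-1],
  [0,1,-1,-0.85,-1],
  [0,1,-1,-0.85,-1],
])

```text
clock: 13.65
eef_pos: [0.4574, -0.2467, 0.2481]
tool_rot: [0.005, 1.0, 0.008, 0.003]
ft_force: [0.2, 0.7, -4.5]
grip_width: 0.0506
```

Call:
carry_out([
  [-0.5,0,0,0,-1],
  [-0.9,0.2,0,0,-1],
  [-0.9,0.2,0,0,-1],
])

```text
clock: 13.95
eef_pos: [0.5522, -0.2255, 0.2483]
tool_rot: [0.004, 1.0, 0.008, 0.005]
ft_force: [-1.4, 0.6, -3.9]
grip_width: 0.0505
```

Call:
carry_out([
  [-0.5,0,0,0,-1],
  [-0.9,0.2,0,0,-1],
  [-0.9,0.2,0,0,-1],
])

```text
clock: 14.25
eef_pos: [0.642, -0.2056, 0.2474]
tool_rot: [0.004, 1.0, 0.009, 0.003]
ft_force: [-0.8, -0.1, -4.5]
grip_width: 0.051
```

Run:
```python
from h import *
o=st()
m=imaging.camera_model('wrist')
im=imaging.camera('wrist'); cv2.imwrite('pics/e2.png',im[:,:,::-1])
import pickle;pickle.dump(m,open('e2.pkl','wb'))
```

```text
t 14.25 q [-0.318  0.61   0.545  1.504  0.018 -1.881] p [ 0.642  -0.2056  0.2474] w 0.051 F [-0.8 -0.1 -4.5]
[[-1.     0.007  0.007]
 [ 0.008  1.     0.017]
 [-0.006  0.017 -1.   ]]
```

View pics/e2.png

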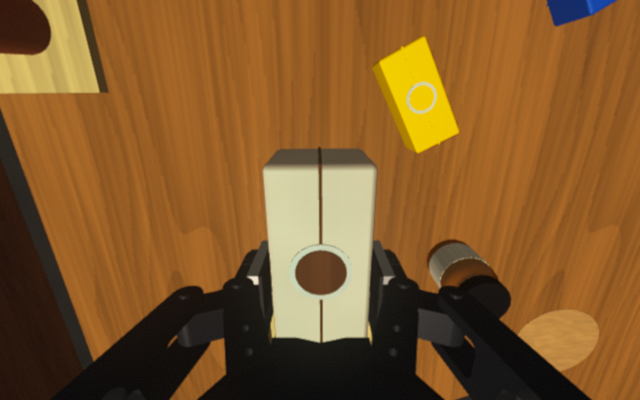

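Run:
```python
from h import *
ms=imaging.camera_model('side'); mc=imaging.camera_model('scene')
im=cv2.imread('pics/a_side.png'); lab=cv2.cvtColor(im,cv2.COLOR_BGR2LAB).astype(int)
L=[];Rr=[]
for v in range(248,282,3):
    row=lab[v]; us=np.arange(340,405)
    print(v,[int(x) for x in row[345:402:1,0]][:60]) if v in(260,272) else None
    mk=(lab[v,340:405,0]>165); 
    x=np.where(mk)[0]+340
    # subpixel
    def cross(a,b,th=160):
        la,lb=lab[v,a,0],lab[v,b,0]; return a+(th-la)/(lb-la)
    l=cross(x[0]-1,x[0]); r=cross(x[-1],x[-1]+1)
    PL=onz(ms,l,v,.012);PR=onz(ms,r,v,.012); L.append(PL);Rr.append(PR); print(v,round(l,1),round(r,1),PL[:2].round(4),PR[:2].round(4))
```

```text
248 349.0 384.9 [ 0.5961 -0.0228] [ 0.6998 -0.0366]
251 350.4 386.4 [ 0.5972 -0.0366] [ 0.7003 -0.0503]
254 351.4 387.7 [ 0.597 -0.05 ] [ 0.7002 -0.0638]
257 352.6 389.1 [ 0.5975 -0.0632] [ 0.7005 -0.077 ]
260 [141, 141, 140, 139, 139, 138, 137, 124, 123, 175, 209, 208, 193, 137, 121, 166, 181, 186, 198, 205, 209, 214, 218, 220, 219, 215, 214, 216, 220, 224, 221, 220, 222, 220, 218, 217, 218, 215, 172, 110, 138, 176, 186, 200, 203, 178, 150, 147, 146, 144, 144, 144, 145, 146, 147, 146, 144]
260 353.7 390.6 [ 0.5978 -0.0762] [ 0.7009 -0.09  ]
263 354.9 392.0 [ 0.5983 -0.089 ] [ 0.7011 -0.1028]
266 356.0 393.1 [ 0.5983 -0.1015] [ 0.7002 -0.1152]
269 357.4 394.8 [ 0.5994 -0.114 ] [ 0.7011 -0.1276]
272 [138, 138, 141, 144, 143, 143, 139, 139, 138, 137, 134, 129, 114, 137, 194, 209, 206, 184, 125, 134, 174, 180, 187, 197, 205, 209, 210, 215, 220, 219, 219, 217, 216, 219, 223, 223, 221, 221, 220, 219, 217, 218, 221, 203, 130, 115, 163, 178, 191, 207, 201, 164, 148, 146, 143, 142, 147]
272 358.4 396.1 [ 0.5994 -0.1261] [ 0.7011 -0.1397]
275 359.4 397.8 [ 0.5994 -0.138 ] [ 0.7019 -0.1518]
278 360.8 399.4 [ 0.6001 -0.1497] [ 0.7027 -0.1636]
281 361.9 400.2 [ 0.6004 -0.1613] [ 0.7012 -0.1749]
```

Run:
```python
from h import *
for cam,box,s,f in [('scene',(230,170,390,280),5,'a_scene'),('side',(310,145,420,295),4,'a_side')]:
    m=imaging.camera_model(cam); im=cv2.imread(f'pics/{f}.png'); u0,v0,u1,v1=box
    c=cv2.resize(im[v0:v1,u0:u1],None,fx=s,fy=s,interpolation=cv2.INTER_CUBIC)
    O=np.array([.648,.003,0]);a=np.radians(91.2);X=np.array([np.cos(a),np.sin(a),0]);Y=np.array([-X[1],X[0],0])
    for bx,by,bz in [(-170,50,12),(-170,-50,12),(-163,31,24),(-163,-31,24),(0,50,12),(0,-50,12),(-1,68,158),(-1,-68,158),(222,81,178),(222,-81,178),(0,0,50)]:
        p=proj(m,O+X*bx/1000+Y*by/1000+[0,0,bz/1000]); q=((p+.5-[u0,v0])*s).astype(int); cv2.circle(c,tuple(int(i) for i in q),3,(255,0,255),1)
    cv2.imwrite(f'pics/f_{cam}.png',c)
```

```text
(no output)
```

View pics/f_scene.png

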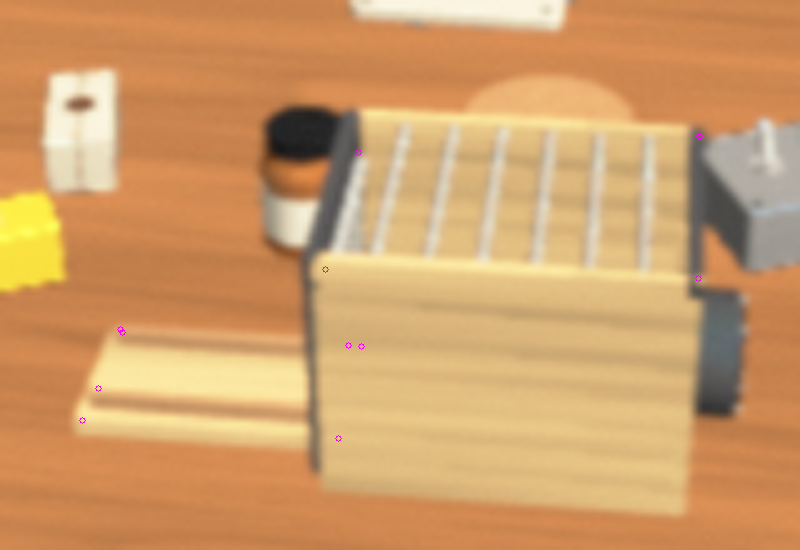

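View pics/f_side.png

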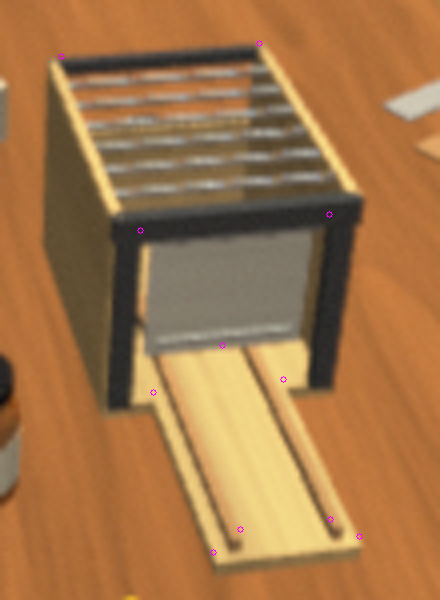

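Run:
```python
from h import *
crop('pics/a_side.png',355,265,410,295,14,'pics/g1.png')
crop('pics/a_scene.png',240,230,300,265,13,'pics/g2.png')
crop('pics/a_side.png',330,190,405,255,10,'pics/g3.png')
```

```text
(no output)
```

View pics/g1.png

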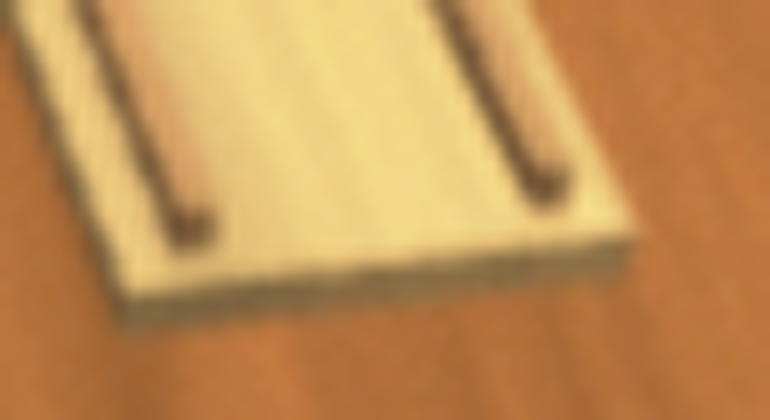

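View pics/g2.png

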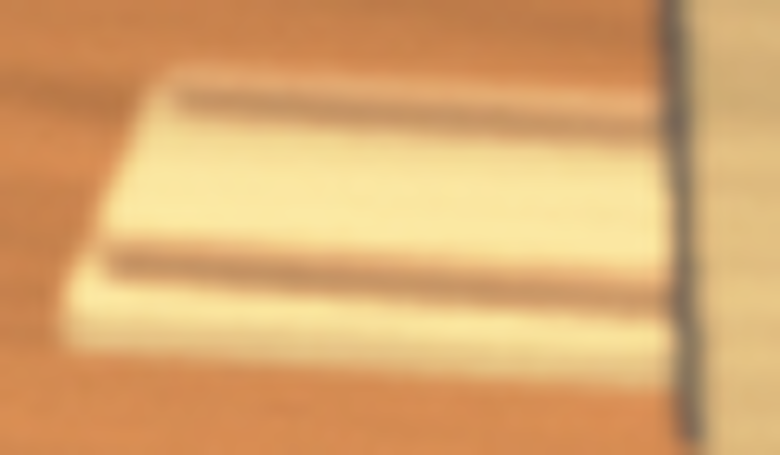

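View pics/g3.png

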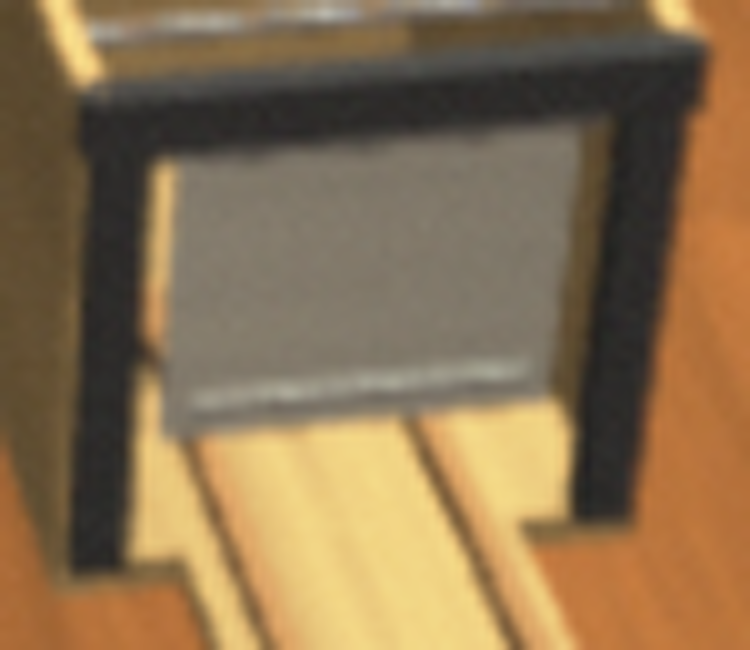

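Run:
```python
from h import *
from scipy.optimize import least_squares
ms=imaging.camera_model('side'); mc=imaging.camera_model('scene')
def px(x,y,s,u0,v0): return np.array([u0+(x+.5)/s-.5,v0+(y+.5)/s-.5])
C=[(ms,px(118,290,14,355,265),(-170,50,12)),(ms,px(635,233,14,355,265),(-170,-50,12)),(ms,px(122,330,14,355,265),(-170,50,0)),(ms,px(628,265,14,355,265),(-170,-50,0)),
(ms,px(192,228,14,355,265),(-163,35,18)),(ms,px(545,190,14,355,265),(-163,-35,18)),
(mc,px(70,310,13,240,230),(-170,-50,12)),(mc,px(65,345,13,240,230),(-170,-50,0)),(mc,px(155,78,13,240,230),(-170,50,12)),(mc,px(105,262,13,240,230),(-163,-39,18)),(mc,px(172,98,13,240,230),(-163,31,18)),
(ms,px(170,435,10,330,190),(4,59,50)),(ms,px(550,400,10,330,190),(4,-59,50))]
def f(q):
    a=q[2];X=np.array([np.cos(a),np.sin(a),0]);Y=np.array([-X[1],X[0],0]);r=[]
    for m,p,b in C:
        b=np.array(b)/1000; r.append(proj(m,np.array([q[0],q[1],0])+X*b[0]+Y*b[1]+[0,0,b[2]])-p)
    return np.concatenate(r)
s=least_squares(f,[.65,0,1.58],loss='soft_l1'); print(s.x.round(4),np.degrees(s.x[2]).round(2)); print(f(s.x).reshape(-1,2).round(1).tolist())
```

```text
[ 0.6476 -0.0038  1.5892] 91.06
[[0.3, -0.7], [-0.1, -0.7], [-0.3, -0.2], [-0.2, 0.3], [0.0, -0.4], [0.3, -0.5], [-0.9, -0.2], [-0.1, -0.0], [0.3, -0.3], [-0.8, 0.1], [-0.6, 0.1], [-0.9, 0.2], [0.2, 0.1]]
```

Call:
carry_out([
  [-0.06,0.5,0.3,-0.016,-1],
  [-0.06,1,0.6,-0.016,-1],
  [-0.06,1,1,-0.016,-1],
  [-0.06,1,1,-0.016,-1],
])

```text
clock: 14.7
eef_pos: [0.6391, -0.1038, 0.1443]
tool_rot: [-0.009, 1.0, 0.009, -0.005]
ft_force: [-2.7, 0.1, -5.0]
grip_width: 0.0508
```

Run:
```python
from h import *
o=st(); plan([[.6493,-.0918,.08],[.6493,-.0918,.064]])
m=imaging.camera_model('side')
im=imaging.camera('side'); cv2.imwrite('pics/i1.png',im[:,:,::-1])
crop('pics/i1.png',310,145,430,295,5,'pics/i2.png')
```

```text
t 14.7 q [-0.168  0.605  0.266  1.245  0.016 -1.756] p [ 0.6391 -0.1038  0.1443] w 0.0508 F [-2.7  0.1 -5. ]
[[-1.    -0.017 -0.01 ]
 [-0.017  1.     0.018]
 [ 0.009  0.018 -1.   ]]
[ 0.649 -0.092  0.08 ] calls 1 each [-0.11   0.107  0.644]
[ 0.649 -0.092  0.064] calls 1 each [-0.001 -0.003  0.16 ]
```

View pics/i2.png

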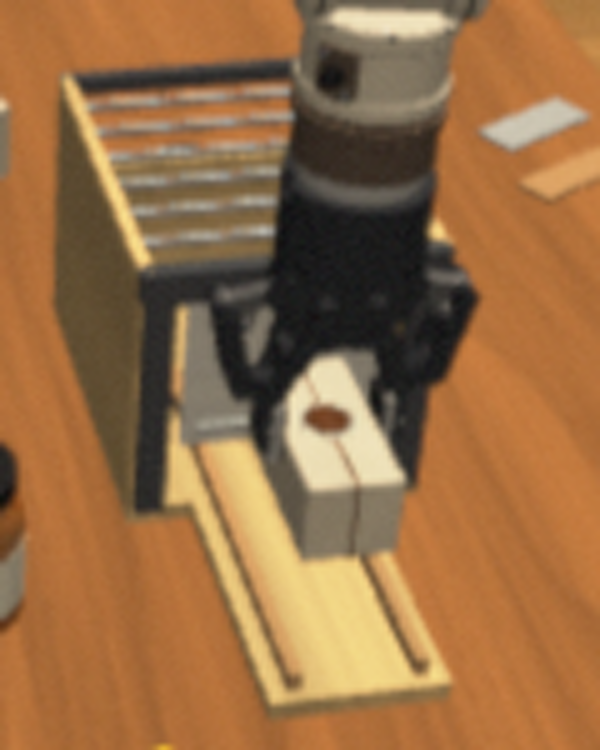

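Call:
carry_out([
  [-0.11,0.1,0.3,0,-1],
  [-0.11,0.1,0.6,0,-1],
  [-0.11,0.1,0.6,0,-1],
  [-0.11,0.1,0.6,0,-1],
])

```text
clock: 15.15
eef_pos: [0.6578, -0.0979, 0.0948]
tool_rot: [-0.007, 1.0, 0.007, 0.005]
ft_force: [0.1, -0.5, -3.1]
grip_width: 0.0507
```

Run:
```python
from h import *
o=st(); plan([[.6493,-.0918,.064]])
m=imaging.camera_model('side')
im=imaging.camera('side'); cv2.imwrite('pics/i3.png',im[:,:,::-1])
crop('pics/i3.png',310,145,430,295,5,'pics/i4.png')
im=imaging.camera('scene'); cv2.imwrite('pics/i5.png',im[:,:,::-1])
crop('pics/i5.png',230,170,390,280,5,'pics/i6.png')
```

```text
t 15.15 q [-0.154  0.661  0.233  1.135  0.015 -1.738] p [ 0.6578 -0.0979  0.0948] w 0.0507 F [ 0.1 -0.5 -3.1]
[[-1.    -0.013  0.009]
 [-0.013  1.     0.013]
 [-0.01   0.013 -1.   ]]
[ 0.649 -0.092  0.064] calls 1 each [0.087 0.058 0.308]
```

View pics/i4.png

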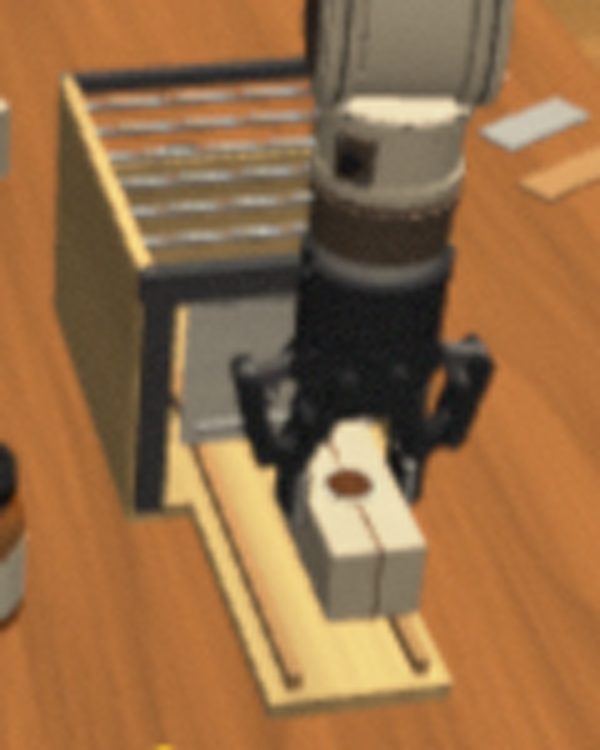

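View pics/i6.png

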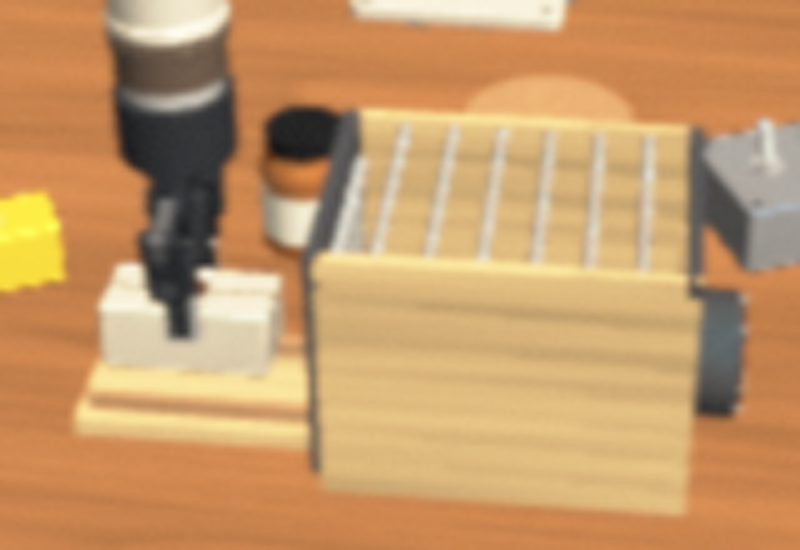

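Call:
carry_out([
  [0,0,0,0,-1],
  [0,0,0,0,-1],
])

```text
clock: 15.45
eef_pos: [0.6584, -0.0968, 0.095]
tool_rot: [-0.008, 1.0, 0.007, 0.006]
ft_force: [0.4, 0.5, -2.9]
grip_width: 0.0505
```

Run:
```python
from h import *
o=st(); plan([[.6493,-.0918,.070]])
```

```text
t 15.45 q [-0.152  0.661  0.232  1.133  0.015 -1.738] p [ 0.6584 -0.0968  0.095 ] w 0.0505 F [ 0.4  0.5 -2.9]
[[-1.    -0.015  0.011]
 [-0.015  1.     0.014]
 [-0.011  0.013 -1.   ]]
[ 0.649 -0.092  0.07 ] calls 1 each [0.093 0.048 0.249]
```

Call:
carry_out([
  [0.05,0.05,0,0,-1],
  [0.09,0.05,0.1,0,-1],
  [0.09,0.05,0.2,0,-1],
  [0.09,0.05,0.22,0,-1],
  [0.09,0.05,0.22,0,-1],
])

```text
clock: 15.95
eef_pos: [0.6477, -0.0909, 0.0694]
tool_rot: [-0.008, 1.0, 0.007, 0.003]
ft_force: [0.3, -0.1, -4.3]
grip_width: 0.0509
```

Run:
```python
from h import *
o=st(); plan([[.6493,-.0918,.063]])
im=imaging.camera('side'); cv2.imwrite('pics/j3.png',im[:,:,::-1])
crop('pics/j3.png',330,195,430,295,7,'pics/j4.png')
```

```text
t 15.95 q [-0.146  0.666  0.17   1.071  0.015 -1.732] p [ 0.6477 -0.0909  0.0694] w 0.0509 F [ 0.3 -0.1 -4.3]
[[-1.    -0.016  0.005]
 [-0.016  1.     0.015]
 [-0.006  0.014 -1.   ]]
[ 0.649 -0.092  0.063] calls 1 each [-0.016 -0.01   0.064]
```

View pics/j4.png

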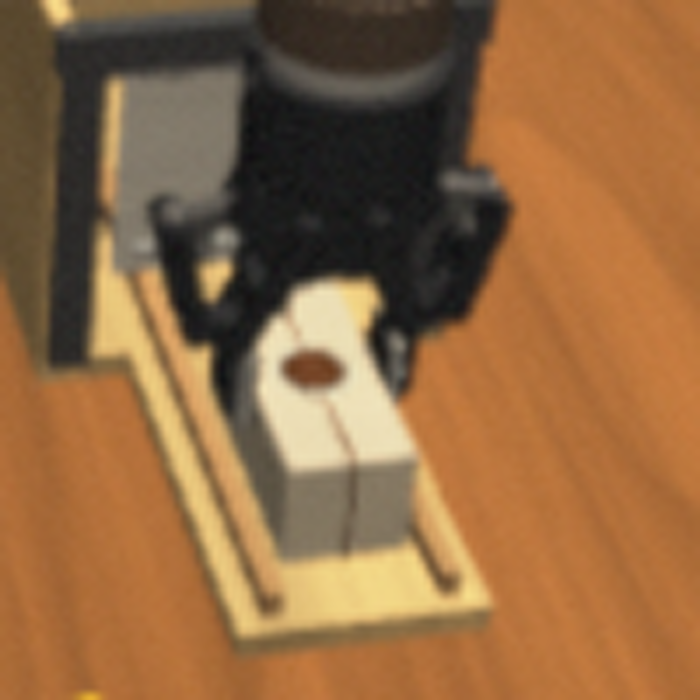

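Call:
carry_out([
  [-0.01,0,0.04,0,-1],
  [-0.01,0,0.08,0,-1],
  [-0.01,0,0.08,0,-1],
])

```text
clock: 16.3
eef_pos: [0.65, -0.0911, 0.0631]
tool_rot: [-0.008, 1.0, 0.007, 0.004]
ft_force: [0.2, -0.3, -4.3]
grip_width: 0.0509
```

Run:
```python
from h import *
o=st()
im=imaging.camera('side'); cv2.imwrite('pics/k3.png',im[:,:,::-1])
crop('pics/k3.png',330,195,430,295,7,'pics/k4.png')
```

```text
t 16.3 q [-0.146  0.674  0.166  1.057  0.015 -1.732] p [ 0.65   -0.0911  0.0631] w 0.0509 F [ 0.2 -0.3 -4.3]
[[-1.    -0.016  0.009]
 [-0.016  1.     0.014]
 [-0.009  0.014 -1.   ]]
```

View pics/k4.png

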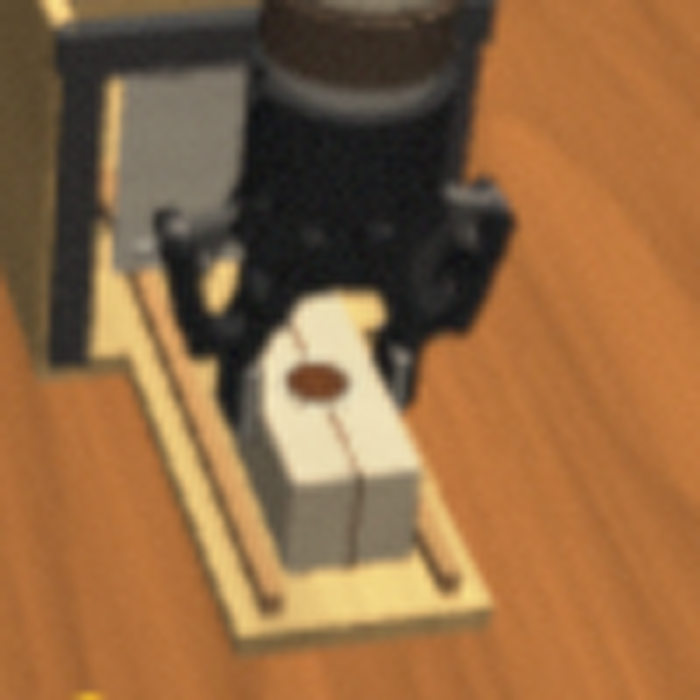

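Call:
carry_out([
  [0,0,0.03,0,-1],
  [0,0,0.03,0,-1],
])

```text
clock: 16.55
eef_pos: [0.65, -0.0911, 0.063]
tool_rot: [-0.008, 1.0, 0.007, 0.005]
ft_force: [-4.1, -0.2, 10.3]
grip_width: 0.0509
```

Call:
carry_out([
  [0,0,0.02,0,-1],
  [0,0,0.02,0,-1],
])

```text
clock: 16.75
eef_pos: [0.65, -0.0911, 0.063]
tool_rot: [-0.008, 1.0, 0.007, 0.005]
ft_force: [-7.3, 0.6, 18.1]
grip_width: 0.0508
```

Call:
carry_out([
  [0,0,-0.04,0,-1],
  [0,0,-0.04,0,0.5],
  [0,0,-0.04,0,0.8],
  [0,0,-0.04,0,0.8],
  [0,0,-0.04,0,0.8],
  [0,0,-0.04,0,0.8],
])

```text
clock: 17.35
eef_pos: [0.6496, -0.091, 0.0616]
tool_rot: [-0.008, 1.0, 0.007, 0.004]
ft_force: [-0.0, 0.6, 0.2]
grip_width: 0.0769
```

Call:
carry_out([
  [0,0,-0.5,0,0.8],
  [0,0,-1,0,0.8],
  [0,0,-1,0,0.8],
])

```text
clock: 17.65
eef_pos: [0.6536, -0.0932, 0.1709]
tool_rot: [-0.008, 1.0, 0.006, 0.012]
ft_force: [0.6, -0.3, 1.2]
grip_width: 0.0769
```

Run:
```python
from h import *
o=st()
im=imaging.camera('side'); cv2.imwrite('pics/l3.png',im[:,:,::-1])
crop('pics/l3.png',310,145,430,295,5,'pics/l4.png')
```

```text
t 17.65 q [-0.148  0.588  0.308  1.269  0.015 -1.734] p [ 0.6536 -0.0932  0.1709] w 0.0769 F [ 0.6 -0.3  1.2]
[[-1.    -0.016  0.024]
 [-0.016  1.     0.012]
 [-0.024  0.012 -1.   ]]
```

View pics/l4.png

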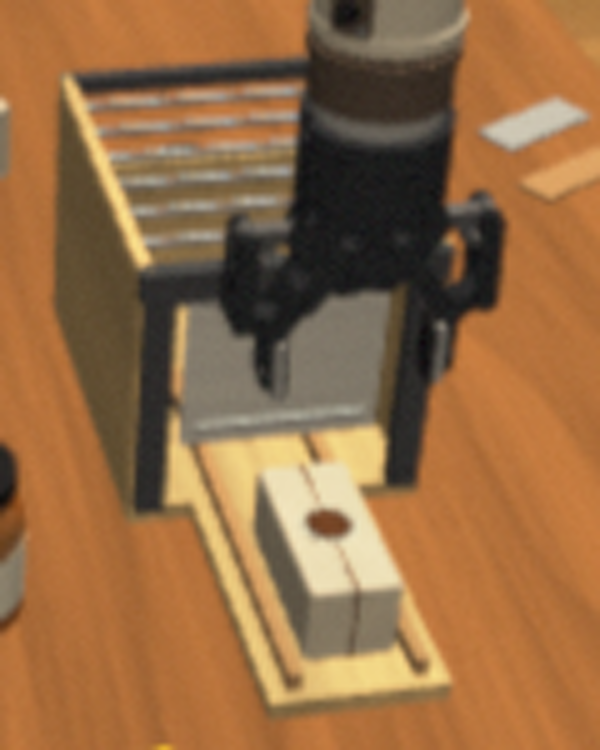

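Call:
carry_out([
  [0.5,0,-1,0,-1],
  [1,0.3,-1,0,-1],
  [1,0.3,-1,0,-1],
])

```text
clock: 18.0
eef_pos: [0.5463, -0.0654, 0.2607]
tool_rot: [-0.007, 1.0, 0.007, 0.003]
ft_force: [0.5, 0.6, 0.0]
grip_width: 0.0338
```

Call:
carry_out([
  [1,0.7,-1,0,-1],
  [1,0.7,-1,0,-1],
  [1,0.7,-1,0,-1],
])

```text
clock: 18.3
eef_pos: [0.4488, -0.0011, 0.3567]
tool_rot: [-0.008, 1.0, 0.007, 0.003]
ft_force: [0.7, 0.6, -0.3]
grip_width: 0.0001
```

Call:
carry_out([
  [1,0.8,-0.8,0,-1],
  [1,0.8,-0.8,0,-1],
  [1,0.8,-0.8,0,-1],
])

```text
clock: 18.6
eef_pos: [0.3478, 0.0757, 0.4366]
tool_rot: [-0.007, 1.0, 0.007, 0.003]
ft_force: [1.0, 1.3, 0.8]
grip_width: -0.0
```

Call:
carry_out([
  [1,1,-0.4,0,-1],
  [1,1,-0.4,0,-1],
  [1,1,-0.4,0,-1],
])

```text
clock: 18.9
eef_pos: [0.246, 0.1736, 0.477]
tool_rot: [-0.007, 1.0, 0.007, 0.004]
ft_force: [0.9, 2.0, 0.2]
grip_width: 0.0002
```

Call:
carry_out([
  [1,0.6,0,0,-1],
  [1,0.6,0,0,-1],
  [1,0.6,0,0,-1],
])

```text
clock: 19.2
eef_pos: [0.1434, 0.2325, 0.4765]
tool_rot: [-0.011, 1.0, 0.007, 0.003]
ft_force: [1.0, -0.4, -0.7]
grip_width: -0.0001
```

Call:
carry_out([
  [1,0.4,-0.1,0,-1],
  [1,0.4,-0.1,0,-1],
])

```text
clock: 19.4
eef_pos: [0.0524, 0.2668, 0.4852]
tool_rot: [-0.006, 1.0, 0.006, 0.004]
ft_force: [1.5, 1.7, -0.2]
grip_width: 0.0003
```

Run:
```python
from h import *
o=st()
```

```text
t 19.4 q [ 1.382 -0.201  0.147  1.905 -0.005 -0.201] p [0.0524 0.2668 0.4852] w 0.0003 F [ 1.5  1.7 -0.2]
[[-1.    -0.013  0.008]
 [-0.012  1.     0.013]
 [-0.008  0.013 -1.   ]]
```

Call:
carry_out([
  [0.6,0,-0.6,0,-1],
  [0.6,0,-0.8,0,-1],
])

```text
clock: 19.6
eef_pos: [-0.0086, 0.264, 0.5637]
tool_rot: [-0.009, 1.0, 0.004, 0.004]
ft_force: [0.1, 0.5, 0.7]
grip_width: -0.0001
```

Call:
carry_out([
  [0,0.2,-1,0,-1],
])

```text
clock: 19.7
eef_pos: [-0.0094, 0.2773, 0.5868]
tool_rot: [-0.011, 1.0, 0.022, 0.003]
ft_force: [-0.1, -1.3, 0.2]
grip_width: -0.0004
```

Call:
carry_out([
  [0,0.2,-1,0,-1],
])

```text
clock: 19.8
eef_pos: [-0.0083, 0.2897, 0.5973]
tool_rot: [-0.01, 0.999, 0.038, 0.003]
ft_force: [-0.0, -0.0, -0.4]
grip_width: -0.0001
```

Call:
carry_out([
  [0,0.5,-1,0,-1],
])

```text
clock: 19.9
eef_pos: [-0.008, 0.309, 0.6091]
tool_rot: [-0.009, 0.999, 0.053, 0.003]
ft_force: [-0.1, 0.3, 0.2]
grip_width: 0.0002
```

Call:
carry_out([
  [0,1,-1,0,-1],
])

```text
clock: 20.0
eef_pos: [-0.0083, 0.3401, 0.6196]
tool_rot: [-0.008, 0.998, 0.067, 0.003]
ft_force: [-1.2, 0.5, 0.2]
grip_width: 0.0004
```

Run:
```python
from h import *
o=st()
```

```text
t 20.0 q [ 1.602 -0.003  0.71   2.149 -0.008  0.013] p [-0.0083  0.3401  0.6196] w 0.0004 F [-1.2  0.5  0.2]
[[-1.    -0.017  0.004]
 [-0.017  0.991  0.135]
 [-0.006  0.134 -0.991]]
```

Call:
carry_out([
  [0,0.8,-1,0,-1],
])

```text
clock: 20.1
eef_pos: [-0.0086, 0.3664, 0.6284]
tool_rot: [-0.008, 0.997, 0.081, 0.002]
ft_force: [0.2, 0.2, -0.8]
grip_width: -0.0003
```

Call:
carry_out([
  [0,0.8,-1,0,-1],
])

```text
clock: 20.2
eef_pos: [-0.0088, 0.3881, 0.6385]
tool_rot: [-0.008, 0.995, 0.097, 0.002]
ft_force: [-0.4, 0.2, 0.3]
grip_width: -0.0001
```

Call:
carry_out([
  [0,0.8,-1,0,-1],
])

```text
clock: 20.3
eef_pos: [-0.0091, 0.4072, 0.6488]
tool_rot: [-0.008, 0.993, 0.114, 0.002]
ft_force: [0.1, -0.4, 0.4]
grip_width: 0.0
```

Call:
carry_out([
  [0,0.8,-1,0,-1],
])

```text
clock: 20.4
eef_pos: [-0.0093, 0.4235, 0.6594]
tool_rot: [-0.008, 0.991, 0.132, 0.001]
ft_force: [0.5, 0.1, -0.5]
grip_width: -0.0003
```

Call:
carry_out([
  [0,0.8,-1,0,-1],
])

```text
clock: 20.5
eef_pos: [-0.0096, 0.4374, 0.6703]
tool_rot: [-0.008, 0.989, 0.149, 0.001]
ft_force: [-0.1, 0.2, -0.8]
grip_width: 0.0006
```

Call:
carry_out([
  [0,0.8,-1,0,-1],
])

```text
clock: 20.6
eef_pos: [-0.0097, 0.4489, 0.6816]
tool_rot: [-0.008, 0.986, 0.167, 0.001]
ft_force: [0.3, -0.1, 0.2]
grip_width: -0.0003
```

Run:
```python
from h import *
o=st()
```

```text
t 20.6 q [ 1.597  0.185  1.098  2.148 -0.008  0.008] p [-0.0097  0.4489  0.6816] w -0.0003 F [ 0.3 -0.1  0.2]
[[-1.    -0.017 -0.001]
 [-0.016  0.944  0.33 ]
 [-0.005  0.33  -0.944]]
```

Lean is 0.336 rad, gaining about 0.035 per row. I'll keep going until it reaches about 0.72.

Call:
carry_out([
  [0,0.8,-1,0,-1],
])

```text
clock: 20.7
eef_pos: [-0.0099, 0.458, 0.6931]
tool_rot: [-0.008, 0.983, 0.185, 0.001]
ft_force: [0.6, 0.3, 1.1]
grip_width: -0.0001
```

Call:
carry_out([
  [0,0.8,-1,0,-1],
])

```text
clock: 20.8
eef_pos: [-0.01, 0.4648, 0.7051]
tool_rot: [-0.008, 0.979, 0.203, 0.0]
ft_force: [0.1, 0.4, -0.1]
grip_width: -0.0002
```

Call:
carry_out([
  [0,0.8,-1,0,-1],
])

```text
clock: 20.9
eef_pos: [-0.01, 0.4696, 0.7173]
tool_rot: [-0.008, 0.975, 0.221, 0.0]
ft_force: [0.2, -0.3, 0.6]
grip_width: 0.0
```

Call:
carry_out([
  [0,0.8,-1,0,-1],
])

```text
clock: 21.0
eef_pos: [-0.01, 0.4684, 0.7288]
tool_rot: [-0.008, 0.972, 0.236, -0.0]
ft_force: [-0.3, -0.5, 0.2]
grip_width: -0.0001
```

Call:
carry_out([
  [0,0.8,-1,0,-1],
])

```text
clock: 21.1
eef_pos: [-0.0099, 0.4574, 0.7387]
tool_rot: [-0.008, 0.969, 0.246, -0.0]
ft_force: [0.3, 1.3, 0.7]
grip_width: -0.0
```

Run:
```python
from h import *
o=st()
```

```text
t 21.1 q [ 1.598  0.198  1.273  2.148 -0.009  0.007] p [-0.0099  0.4574  0.7387] w -0.0 F [0.3 1.3 0.7]
[[-1.    -0.016 -0.004]
 [-0.016  0.879  0.477]
 [-0.004  0.477 -0.879]]
```

Call:
carry_out([
  [0,1,-0.3,0,-1],
])

```text
clock: 21.2
eef_pos: [-0.0099, 0.4543, 0.7415]
tool_rot: [-0.008, 0.968, 0.249, 0.0]
ft_force: [0.3, -0.6, 0.1]
grip_width: -0.0003
```

Call:
carry_out([
  [0,1,-0.2,0,-1],
])

```text
clock: 21.3
eef_pos: [-0.0101, 0.4579, 0.7383]
tool_rot: [-0.008, 0.969, 0.246, 0.0]
ft_force: [-0.4, 0.5, -0.0]
grip_width: 0.0001
```

Call:
carry_out([
  [0,1,-0.2,0,-1],
])

```text
clock: 21.4
eef_pos: [-0.0103, 0.4617, 0.7346]
tool_rot: [-0.008, 0.97, 0.242, 0.001]
ft_force: [0.2, -0.4, 0.1]
grip_width: -0.0002
```

Run:
```python
from h import *
o=st()
```

```text
t 21.4 q [ 1.6    0.207  1.273  2.149 -0.011  0.009] p [-0.0103  0.4617  0.7346] w -0.0002 F [ 0.2 -0.4  0.1]
[[-1.    -0.016 -0.003]
 [-0.016  0.883  0.469]
 [-0.005  0.469 -0.883]]
```

Call:
carry_out([
  [0,0.2,1,0,-1],
  [0,0.2,1,0,-1],
])

```text
clock: 21.6
eef_pos: [-0.0109, 0.5191, 0.6683]
tool_rot: [-0.008, 0.969, 0.246, 0.001]
ft_force: [-0.1, 1.6, 0.7]
grip_width: -0.0001
```

Call:
carry_out([
  [0,0.5,1,0,-1],
  [0,0.5,1,0,-1],
])

```text
clock: 21.8
eef_pos: [-0.0118, 0.6003, 0.6054]
tool_rot: [-0.008, 0.971, 0.24, 0.001]
ft_force: [-0.2, 0.3, 0.6]
grip_width: -0.0
```

Call:
carry_out([
  [0,1,0.5,0,-1],
])

```text
clock: 21.9
eef_pos: [-0.0126, 0.6475, 0.5928]
tool_rot: [-0.008, 0.974, 0.226, 0.001]
ft_force: [0.3, 2.8, 0.1]
grip_width: -0.0002
```

Call:
carry_out([
  [0,1,0.5,0,-1],
])

```text
clock: 22.0
eef_pos: [-0.0133, 0.6879, 0.6044]
tool_rot: [-0.008, 0.972, 0.236, 0.001]
ft_force: [-0.9, 1.3, 2.7]
grip_width: -0.0001
```

Run:
```python
from h import *
o=st()
```

```text
t 22.0 q [ 1.593  0.467  1.177  1.805 -0.008  0.003] p [-0.0133  0.6879  0.6044] w -0.0001 F [-0.9  1.3  2.7]
[[-1.    -0.016 -0.003]
 [-0.016  0.889  0.458]
 [-0.005  0.458 -0.889]]
```

Call:
carry_out([
  [0,1,0.1,0,-1],
])

```text
clock: 22.1
eef_pos: [-0.0137, 0.719, 0.6042]
tool_rot: [-0.008, 0.968, 0.252, 0.001]
ft_force: [-0.1, 17.4, 46.1]
grip_width: 0.0
```

Call:
carry_out([
  [0,1,0.1,0,-1],
])

```text
clock: 22.2
eef_pos: [-0.0141, 0.7445, 0.5958]
tool_rot: [-0.008, 0.964, 0.265, 0.0]
ft_force: [-0.3, 0.8, -0.4]
grip_width: -0.0001
```

Call:
carry_out([
  [0,1,0.1,0,-1],
])

```text
clock: 22.3
eef_pos: [-0.0144, 0.768, 0.5953]
tool_rot: [-0.008, 0.959, 0.284, 0.0]
ft_force: [-0.0, -0.5, 0.1]
grip_width: 0.0002
```

Run:
```python
from h import *
o=st()
```

```text
t 22.3 q [ 1.592  0.572  1.272  1.695 -0.007  0.002] p [-0.0144  0.768   0.5953] w 0.0002 F [-0.  -0.5  0.1]
[[-1.    -0.016 -0.004]
 [-0.016  0.838  0.545]
 [-0.005  0.545 -0.839]]
```

Run:
```python
from h import *
for n in ['scene','side']:
    im=imaging.camera(n); cv2.imwrite(f'pics/m_{n}.png',im[:,:,::-1])
m=imaging.camera_model('scene')
print('lampbase',onz(m,508,148,0).round(3), 'tcp px',proj(m,bot.get_obs()['eef_pos']))
```

```text
lampbase [-0.321  0.922  0.   ] tcp px [525.42615592  34.53194562]
```

View pics/m_scene.png

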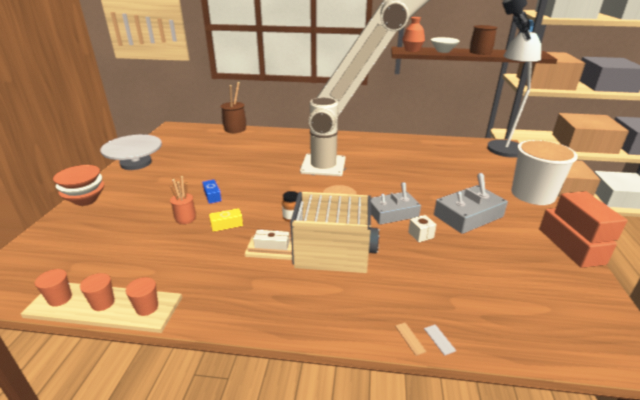

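View pics/m_side.png

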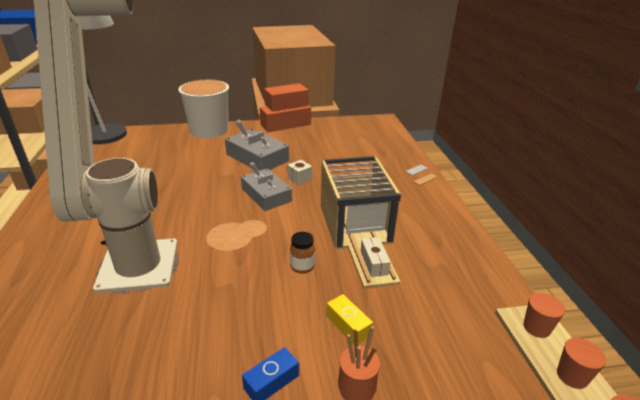

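Run:
```python
from h import *
ms=imaging.camera_model('side');mc=imaging.camera_model('scene')
print(tri([ray(ms,97,18),ray(mc,523,55)]).round(3))
a=cv2.imread('pics/a_scene.png')[0:160,480:560];b=cv2.imread('pics/m_scene.png')[0:160,480:560]
cv2.imwrite('pics/n1.png',cv2.resize(np.hstack([a,b]),None,fx=3.5,fy=3.5,interpolation=cv2.INTER_CUBIC))
```

```text
[-0.196  0.838  0.488]
```

View pics/n1.png

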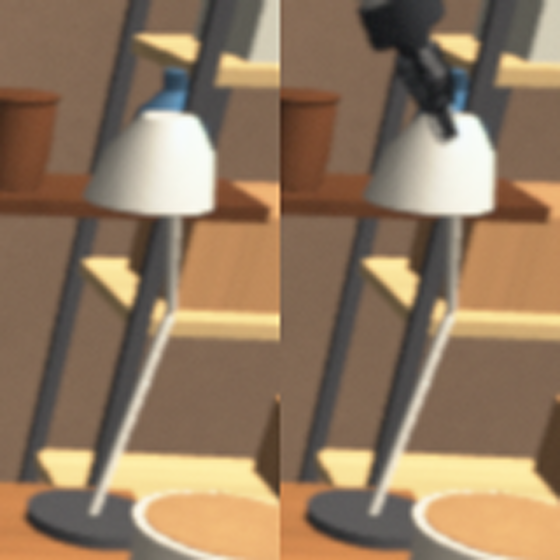

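Call:
carry_out([
  [0,1,0,0,-1],
])

```text
clock: 22.5
eef_pos: [-0.0146, 0.7843, 0.601]
tool_rot: [-0.008, 0.953, 0.303, 0.0]
ft_force: [-0.2, -0.1, 1.0]
grip_width: 0.0
```

Call:
carry_out([
  [0,1,0,0,-1],
])

```text
clock: 22.6
eef_pos: [-0.0149, 0.8027, 0.604]
tool_rot: [-0.008, 0.947, 0.322, -0.0]
ft_force: [-0.0, 0.0, 0.2]
grip_width: 0.0002
```

Call:
carry_out([
  [0,1,0,0,-1],
])

```text
clock: 22.7
eef_pos: [-0.0152, 0.8192, 0.6076]
tool_rot: [-0.008, 0.941, 0.339, -0.0]
ft_force: [1.0, -0.7, -0.1]
grip_width: 0.0001
```

Run:
```python
from h import *
o=st()
```

```text
t 22.7 q [ 1.592e+00  5.970e-01  1.274e+00  1.557e+00 -7.000e-03  1.000e-03] p [-0.0152  0.8192  0.6076] w 0.0001 F [ 1.  -0.7 -0.1]
[[-1.    -0.015 -0.006]
 [-0.016  0.77   0.637]
 [-0.005  0.637 -0.771]]
```

Call:
carry_out([
  [0,1,-0.1,0,-1],
])

```text
clock: 22.8
eef_pos: [-0.0154, 0.8311, 0.6149]
tool_rot: [-0.008, 0.935, 0.355, -0.0]
ft_force: [0.6, 0.0, -0.5]
grip_width: 0.0002
```

Call:
carry_out([
  [0,1,-0.1,0,-1],
])

```text
clock: 22.9
eef_pos: [-0.0156, 0.8411, 0.6258]
tool_rot: [-0.008, 0.928, 0.374, -0.001]
ft_force: [-0.1, -0.5, 0.9]
grip_width: 0.0
```

Call:
carry_out([
  [0,1,-0.1,0,-1],
])

```text
clock: 23.0
eef_pos: [-0.0158, 0.8498, 0.6376]
tool_rot: [-0.008, 0.92, 0.391, -0.001]
ft_force: [0.4, -0.0, 0.0]
grip_width: -0.0001
```

Run:
```python
from h import *
from scipy.optimize import least_squares
o=st()
D=np.array([(.241,.004,1.335,.4994,.2554),(.936,1.268,1.881,.773,.2885),(.961,1.274,1.758,.822,.2749),(.97,1.274,1.665,.857,.2723),(-.11,-.362,1.108,.4063,.2697),(-.444,-.585,1.219,.2564,.2675),(-.424,.044,1.827,.2225,.5025),(-.25,-.841,.766,.2879,.1358),(-.35,-1.019,.696,.2205,.0958),(-.619,-1.088,.907,.1402,.1),(.198,1.273,2.148,.4574,.7387),(.597,1.274,1.557,.8192,.6076)])
def f(k,full=False):
    h,a1,a2,b1,b2,c1,c2=k
    q2,q3,q4=D[:,0],D[:,1],D[:,2]
    th=[q2,q2-q3,q2-q3+q4]
    r=a1*np.sin(q2)+a2*np.cos(q2)+b1*np.cos(th[1])+b2*np.sin(th[1])+c1*np.cos(th[2])+c2*np.sin(th[2])
    z=h+a1*np.cos(q2)-a2*np.sin(q2)-b1*np.sin(th[1])+b2*np.cos(th[1])-c1*np.sin(th[2])+c2*np.cos(th[2])
    return np.concatenate([r-D[:,3],z-D[:,4]])
s=least_squares(f,[.2,.4,0,.4,0,.25,0]);print(s.x.round(4),np.abs(s.fun).max())
```

```text
t 23.0 q [ 1.592  0.595  1.274  1.445 -0.007 -0.   ] p [-0.0158  0.8498  0.6376] w -0.0001 F [ 0.4 -0.   0. ]
[[-1.    -0.015 -0.008]
 [-0.016  0.693  0.72 ]
 [-0.005  0.72  -0.694]]
[ 2.405e-01  4.932e-01 -1.000e-04  3.914e-01  8.000e-03  3.796e-01
  2.000e-04] 0.0005711211108602177
```

Run:
```python
from h import *
plan([[.2,.55,.6],[.45,.35,.48],[.58,.1,.40],[.62,-.05,.32],[.65,-.2,.24],[.651,-.22,.12],[.651,-.222,.049]])
```

```text
[0.2  0.55 0.6 ] calls 3 each [-0.703 -0.794 -0.639]
[0.45 0.35 0.48] calls 3 each [-0.821 -0.763 -0.209]
[0.58 0.1  0.4 ] calls 3 each [-0.419 -0.776 -0.419]
[ 0.62 -0.05  0.32] calls 2 each [-0.186 -0.811 -0.264]
[ 0.65 -0.2   0.24] calls 2 each [-0.136 -0.81  -0.264]
[ 0.651 -0.22   0.12 ] calls 2 each [-0.    -0.502  0.344]
[ 0.651 -0.222  0.049] calls 1 each [ 0.004 -0.525  0.478]
```

Call:
carry_out([
  [-0.7,-0.8,-0.6,0,-1],
  [-0.7,-0.8,-0.6,0,-1],
  [-0.7,-0.8,-0.6,0,-1],
])

```text
clock: 23.3
eef_pos: [0.0563, 0.7506, 0.6201]
tool_rot: [-0.008, 0.921, 0.39, -0.001]
ft_force: [0.5, 0.3, 0.6]
grip_width: -0.0001
```

Call:
carry_out([
  [-0.7,-0.8,-0.6,0,-1],
  [-0.7,-0.8,-0.6,0,-1],
  [-0.7,-0.8,-0.6,0,-1],
])

```text
clock: 23.6
eef_pos: [0.1291, 0.6504, 0.6071]
tool_rot: [-0.007, 0.92, 0.392, -0.0]
ft_force: [-0.7, -0.2, 0.2]
grip_width: 0.0001
```

Call:
carry_out([
  [-0.7,-0.8,-0.6,0,-1],
  [-0.7,-0.8,-0.6,0,-1],
  [-0.7,-0.8,-0.6,0,-1],
])

```text
clock: 23.9
eef_pos: [0.2003, 0.5534, 0.591]
tool_rot: [-0.007, 0.92, 0.392, -0.0]
ft_force: [-1.0, 0.2, 0.3]
grip_width: 0.0001
```

Run:
```python
from h import *
st()
plan([[.45,.35,.48],[.58,.1,.40],[.62,-.05,.32],[.65,-.2,.24],[.651,-.22,.12],[.651,-.222,.049]])
```

```text
t 23.9 q [ 1.051 -0.065  0.244  1.148  0.371 -0.391] p [0.2003 0.5534 0.591 ] w 0.0001 F [-1.   0.2  0.3]
[[-1.    -0.013 -0.006]
 [-0.013  0.693  0.72 ]
 [-0.005  0.72  -0.693]]
[0.45 0.35 0.48] calls 3 each [-0.822 -0.747 -0.237]
[0.58 0.1  0.4 ] calls 3 each [-0.421 -0.775 -0.418]
[ 0.62 -0.05  0.32] calls 2 each [-0.188 -0.811 -0.264]
[ 0.65 -0.2   0.24] calls 2 each [-0.138 -0.81  -0.264]
[ 0.651 -0.22   0.12 ] calls 2 each [-0.001 -0.502  0.344]
[ 0.651 -0.222  0.049] calls 1 each [ 0.004 -0.525  0.478]
```

Call:
carry_out([
  [-0.8,-0.75,-0.25,0,-1],
  [-0.8,-0.75,-0.25,0,-1],
  [-0.8,-0.75,-0.25,0,-1],
])

```text
clock: 24.2
eef_pos: [0.2828, 0.485, 0.552]
tool_rot: [-0.005, 0.921, 0.39, -0.001]
ft_force: [0.2, -0.5, 0.2]
grip_width: -0.0002
```

Call:
carry_out([
  [-0.8,-0.75,-0.25,0,-1],
  [-0.8,-0.75,-0.25,0,-1],
  [-0.8,-0.75,-0.25,0,-1],
])

```text
clock: 24.5
eef_pos: [0.364, 0.4171, 0.5154]
tool_rot: [-0.005, 0.921, 0.39, -0.002]
ft_force: [1.0, 0.2, -0.8]
grip_width: -0.0
```

Call:
carry_out([
  [-0.8,-0.75,-0.25,0,-1],
  [-0.8,-0.75,-0.25,0,-1],
  [-0.8,-0.75,-0.25,0,-1],
])

```text
clock: 24.8
eef_pos: [0.4452, 0.3489, 0.479]
tool_rot: [-0.006, 0.921, 0.391, -0.002]
ft_force: [-0.2, 0.1, 0.4]
grip_width: 0.0001
```

Call:
carry_out([
  [-0.4,-0.8,-0.4,0,-1],
  [-0.4,-0.8,-0.4,0,-1],
])

```text
clock: 25.0
eef_pos: [0.484, 0.2676, 0.4528]
tool_rot: [-0.01, 0.92, 0.392, -0.001]
ft_force: [0.2, 0.3, 0.3]
grip_width: -0.0002
```

Call:
carry_out([
  [-0.4,-0.8,-0.4,0,-1],
  [-0.4,-0.8,-0.4,0,-1],
])

```text
clock: 25.2
eef_pos: [0.526, 0.1833, 0.4228]
tool_rot: [-0.009, 0.92, 0.392, -0.001]
ft_force: [0.7, 0.7, 0.4]
grip_width: 0.0001
```

Call:
carry_out([
  [-0.4,-0.8,-0.4,0,-1],
  [-0.4,-0.8,-0.4,0,-1],
])

```text
clock: 25.4
eef_pos: [0.5679, 0.0996, 0.3928]
tool_rot: [-0.009, 0.92, 0.392, -0.001]
ft_force: [-0.3, 0.3, -0.1]
grip_width: 0.0
```

Run:
```python
from h import *
st()
plan([[.62,-.05,.32],[.65,-.2,.24],[.651,-.22,.12],[.651,-.222,.049]])
```

```text
t 25.4 q [-0.176  0.433  0.404  1.733  0.787 -1.846] p [0.5679 0.0996 0.3928] w 0.0 F [-0.3  0.3 -0.1]
[[-1.    -0.016 -0.008]
 [-0.017  0.693  0.721]
 [-0.006  0.721 -0.693]]
[ 0.62 -0.05  0.32] calls 2 each [-0.246 -0.785 -0.289]
[ 0.65 -0.2   0.24] calls 2 each [-0.135 -0.81  -0.265]
[ 0.651 -0.22   0.12 ] calls 2 each [ 0.    -0.502  0.344]
[ 0.651 -0.222  0.049] calls 1 each [ 0.005 -0.526  0.478]
```

Call:
carry_out([
  [-0.25,-0.8,-0.3,0,-1],
  [-0.25,-0.8,-0.3,0,-1],
])

```text
clock: 25.6
eef_pos: [0.5946, 0.0223, 0.3549]
tool_rot: [-0.008, 0.92, 0.392, -0.001]
ft_force: [0.2, 0.6, -0.6]
grip_width: -0.0002
```

Call:
carry_out([
  [-0.25,-0.8,-0.3,0,-1],
  [-0.25,-0.8,-0.3,0,-1],
])

```text
clock: 25.8
eef_pos: [0.6209, -0.0541, 0.3182]
tool_rot: [-0.009, 0.92, 0.392, -0.001]
ft_force: [0.1, 0.9, 0.2]
grip_width: 0.0001
```

Call:
carry_out([
  [-0.15,-0.8,-0.25,0,-1],
  [-0.15,-0.8,-0.25,0,-1],
])

```text
clock: 26.0
eef_pos: [0.6372, -0.1275, 0.2772]
tool_rot: [-0.008, 0.92, 0.392, -0.001]
ft_force: [-0.1, -0.9, 0.1]
grip_width: -0.0002
```

Call:
carry_out([
  [-0.15,-0.8,-0.25,0,-1],
  [-0.15,-0.8,-0.25,0,-1],
])

```text
clock: 26.2
eef_pos: [0.6534, -0.2005, 0.2371]
tool_rot: [-0.008, 0.92, 0.392, -0.001]
ft_force: [0.5, 0.5, -0.9]
grip_width: -0.0002
```

Run:
```python
from h import *
st()
plan([[.651,-.22,.12],[.651,-.222,.049]])
im=imaging.camera('side'); cv2.imwrite('pics/o1.png',im[:,:,::-1])
```

```text
t 26.2 q [-0.549  1.05   1.112  2.139  0.656 -2.313] p [ 0.6534 -0.2005  0.2371] w -0.0002 F [ 0.5  0.5 -0.9]
[[-1.    -0.014 -0.009]
 [-0.016  0.693  0.721]
 [-0.004  0.721 -0.693]]
[ 0.651 -0.22   0.12 ] calls 1 each [ 0.032 -0.979  0.671]
[ 0.651 -0.222  0.049] calls 1 each [ 0.003 -0.526  0.478]
```

View pics/o1.png

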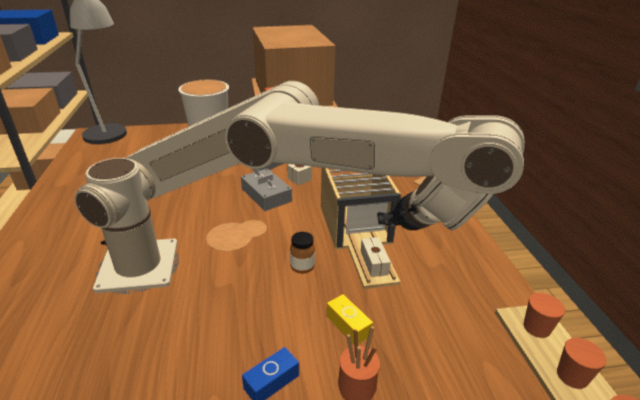

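Call:
carry_out([
  [0.02,-0.68,0.62,0,-1],
  [0.02,-0.68,0.62,0,-1],
])

```text
clock: 26.45
eef_pos: [0.6524, -0.2018, 0.1446]
tool_rot: [-0.009, 0.92, 0.391, -0.0]
ft_force: [0.6, -0.2, -0.1]
grip_width: -0.0
```

Run:
```python
from h import *
st()
plan([[.6515,-.21,.049]])
im=imaging.camera('side'); cv2.imwrite('pics/o2.png',im[:,:,::-1])
im=imaging.camera('scene'); cv2.imwrite('pics/o3.png',im[:,:,::-1])
crop('pics/o3.png',140,100,400,290,3,'pics/o4.png')
```

```text
t 26.45 q [-0.551  1.058  0.894  1.911  0.656 -2.316] p [ 0.6524 -0.2018  0.1446] w -0.0 F [ 0.6 -0.2 -0.1]
[[-1.    -0.016 -0.007]
 [-0.016  0.694  0.72 ]
 [-0.006  0.72  -0.694]]
[ 0.652 -0.21   0.049] calls 1 each [ 0.017 -0.745  0.605]
```

View pics/o2.png

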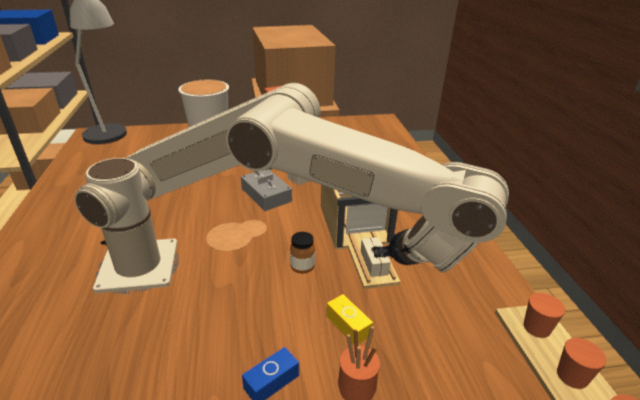

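View pics/o4.png

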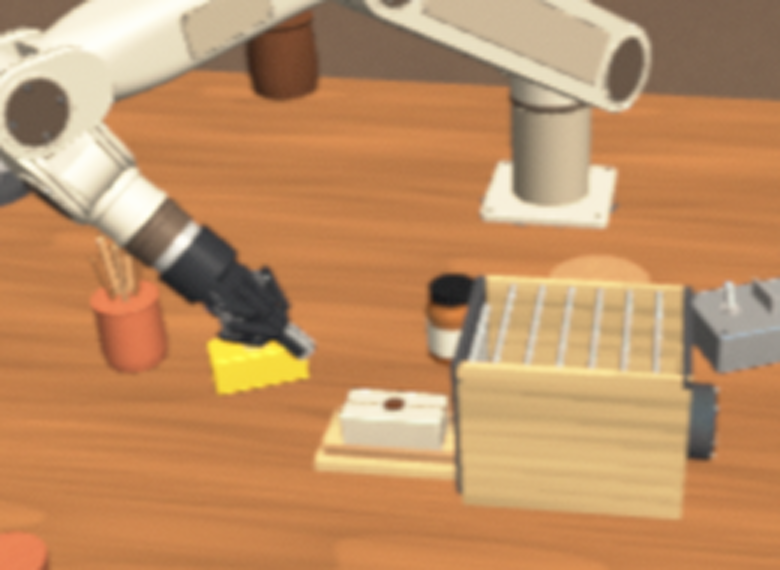

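Run:
```python
from h import *
print(imaging.camera_model('wrist')['eye'])
ms=imaging.camera_model('side');mc=imaging.camera_model('scene')
im=cv2.imread('pics/o2.png')
crop('pics/o2.png',320,220,420,290,7,'pics/o5.png')
# yellow block corners from first side image
for u,v in [(327.5,303),(343,295),(372.5,322),(354,330)]: print(onz(ms,u,v,.048).round(3))
```

```text
[ 0.65158557 -0.33931191  0.16174574]
[ 0.489 -0.26   0.048]
[ 0.531 -0.239  0.048]
[ 0.581 -0.331  0.048]
[ 0.534 -0.347  0.048]
```

View pics/o5.png

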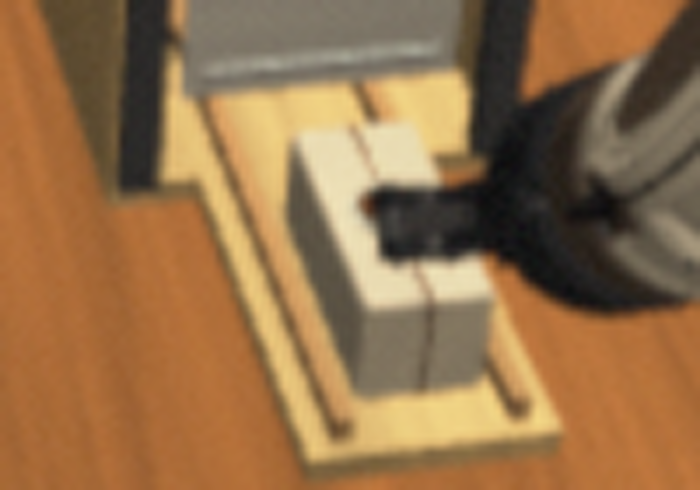

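Call:
carry_out([
  [0.01,-0.4,0.3,0,-1],
  [0.01,-0.76,0.59,0,-1],
  [0.01,-0.76,0.59,0,-1],
  [0.01,-0.76,0.59,0,-1],
])

```text
clock: 26.95
eef_pos: [0.6518, -0.2112, 0.0528]
tool_rot: [-0.008, 0.92, 0.392, -0.001]
ft_force: [0.4, -0.5, 0.6]
grip_width: 0.0001
```

Run:
```python
from h import *
o=st()
ms=imaging.camera_model('side')
a=onz(ms,320+355/7,220+395/7,.012);b=onz(ms,320+485/7,220+375/7,.012);print('rear',a,b)
O=np.array([.6476,-.0038]);an=1.5892;X=np.array([np.cos(an),np.sin(an)]);Y=np.array([-X[1],X[0]])
d=o['eef_pos'][:2]-O;print('tcp box',d@X,d@Y); 
for q in (a,b): d=q[:2]-O;print('rear box',(d@X).round(4),(d@Y).round(4))
im=imaging.camera('side'); cv2.imwrite('pics/p2.png',im[:,:,::-1])
im=imaging.camera('scene'); cv2.imwrite('pics/p3.png',im[:,:,::-1])
crop('pics/p2.png',320,220,450,300,6,'pics/p5.png')
crop('pics/p3.png',140,100,400,290,3,'pics/p4.png')
```

```text
t 26.95 q [-0.562  1.14   0.827  1.773  0.651 -2.329] p [ 0.6518 -0.2112  0.0528] w 0.0001 F [ 0.4 -0.5  0.6]
[[-1.    -0.015 -0.008]
 [-0.016  0.692  0.722]
 [-0.005  0.722 -0.692]]
rear [ 0.62809426 -0.14741116  0.012     ] [ 0.68087989 -0.14327704  0.012     ]
tcp box -0.20743632255862018 -0.0003459784118413122
rear box -0.1432 0.0221
rear box -0.1401 -0.0307
```

View pics/p5.png

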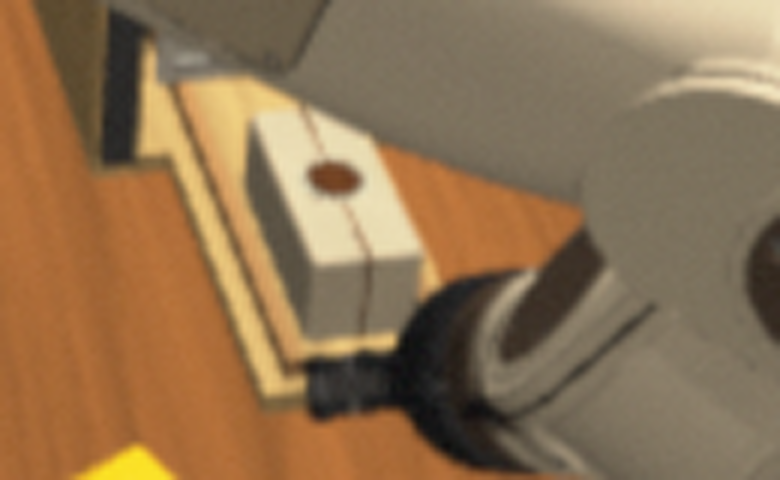

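View pics/p4.png

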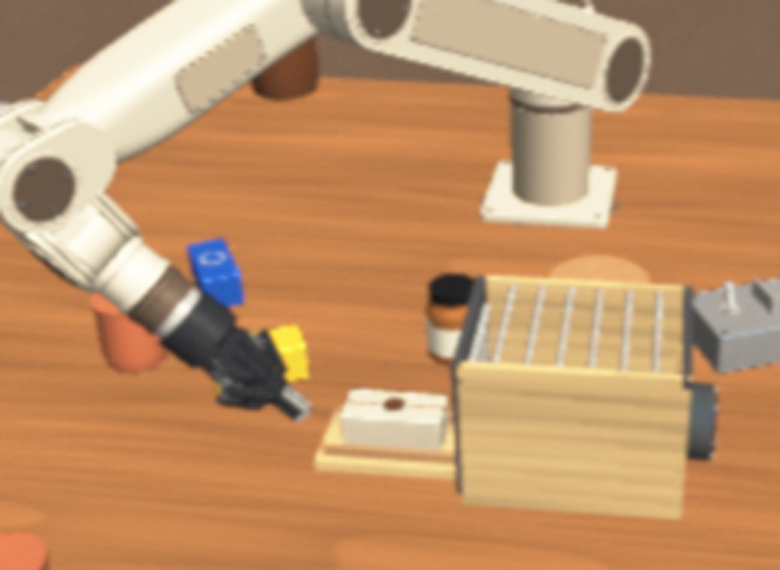

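Call:
carry_out([
  [0,0.13,0.2,0,-1],
  [0,0.3,0.38,0,-1],
  [0,0.48,0.55,0,-1],
  [0,0.65,0.72,0,-1],
  [0,0.65,0.72,0,-1],
])

```text
clock: 27.55
eef_pos: [0.6513, -0.1126, 0.0529]
tool_rot: [-0.011, 0.92, 0.391, 0.001]
ft_force: [-0.6, -0.3, 0.7]
grip_width: -0.0002
```

```bash
cat >> h.py <<'E'
def box(p):
    O=np.array([.6476,-.0038]);an=1.5892;X=np.array([np.cos(an),np.sin(an)]);Y=np.array([-X[1],X[0]]);d=np.asarray(p)[:2]-O;return d@X,d@Y
E
python3 - <<'E'
from h import *
o=st()
print('tcp box',box(o['eef_pos']),'tip',box(o['eef_pos']+R.from_quat(o['tool_rot']).apply([0,.011,.025])))
im=imaging.camera('scene'); cv2.imwrite('pics/q3.png',im[:,:,::-1])
crop('pics/q3.png',200,150,400,290,4,'pics/q4.png')
E
```

```text
t 27.55 q [-0.447  0.996  0.525  1.528  0.703 -2.201] p [ 0.6513 -0.1126  0.0529] w -0.0002 F [-0.6 -0.3  0.7]
[[-1.    -0.022 -0.007]
 [-0.02   0.694  0.72 ]
 [-0.011  0.72  -0.694]]
tcp box (np.float64(-0.10880858273667815), np.float64(-0.001732553743218387)) tip (np.float64(-0.08317777879130764), np.float64(-0.0018026724093020842))
```

View pics/q4.png

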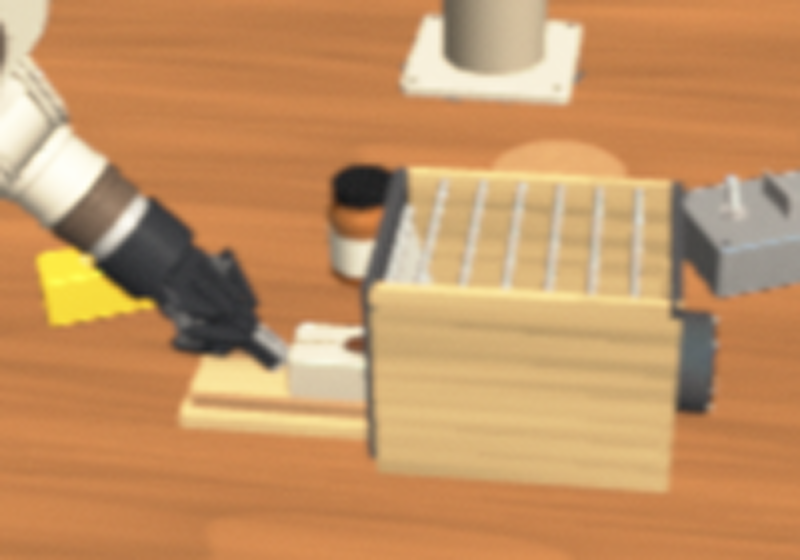

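Call:
carry_out([
  [0,0.1,0.2,0,-1],
  [0,0.25,0.36,0,-1],
  [0,0.4,0.5,0,-1],
  [0,0.51,0.62,0,-1],
  [0,0.51,0.62,0,-1],
])

```text
clock: 28.1
eef_pos: [0.6496, -0.035, 0.0441]
tool_rot: [-0.01, 0.92, 0.391, 0.001]
ft_force: [0.7, 0.8, -0.3]
grip_width: -0.0
```

Run:
```python
from h import *
o=st()
print('tcp box',box(o['eef_pos']),'tip',box(o['eef_pos']+R.from_quat(o['tool_rot']).apply([0,.011,.025])))
im=imaging.camera('scene'); cv2.imwrite('pics/r3.png',im[:,:,::-1])
crop('pics/r3.png',200,150,400,290,4,'pics/r4.png')
im=imaging.camera('side'); cv2.imwrite('pics/r5.png',im[:,:,::-1])
```

```text
t 28.1 q [-0.347  0.924  0.352  1.345  0.741 -2.075] p [ 0.6496 -0.035   0.0441] w -0.0 F [ 0.7  0.8 -0.3]
[[-1.    -0.018 -0.006]
 [-0.017  0.693  0.72 ]
 [-0.009  0.72  -0.694]]
tcp box (np.float64(-0.03118472789034588), np.float64(-0.0014328918598928788)) tip (np.float64(-0.005546643778222249), np.float64(-0.0015506986598872656))
```

View pics/r4.png

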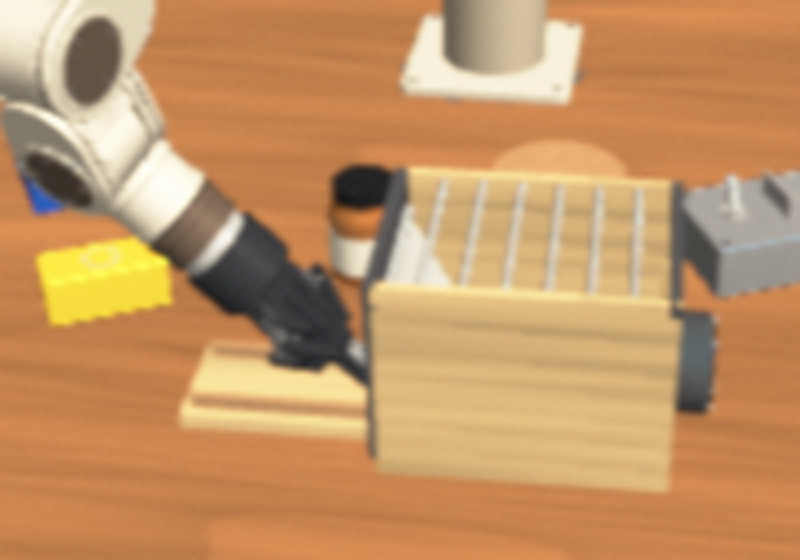

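View pics/r5.png

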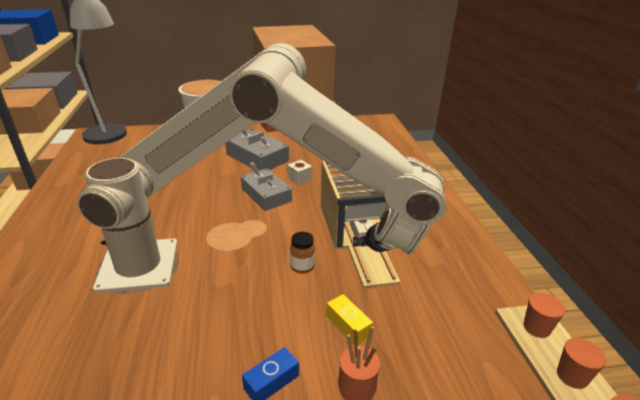

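Call:
carry_out([
  [0,0.12,0.125,0,-1],
  [0,0.24,0.25,0,-1],
  [0,0.24,0.25,0,-1],
])

```text
clock: 28.5
eef_pos: [0.6482, -0.0007, 0.0423]
tool_rot: [-0.009, 0.92, 0.392, -0.0]
ft_force: [-0.0, 0.1, -0.3]
grip_width: -0.0
```

Call:
carry_out([
  [0,0.1,0.105,0,-1],
  [0,0.2,0.21,0,-1],
  [0,0.24,0.25,0,-1],
  [0,0.24,0.25,0,-1],
])

```text
clock: 28.9
eef_pos: [0.6476, 0.0335, 0.0418]
tool_rot: [-0.008, 0.92, 0.392, -0.0]
ft_force: [0.6, -0.1, -0.0]
grip_width: -0.0001
```

Run:
```python
from h import *
o=st()
print('tcp box',box(o['eef_pos']),'tip',box(o['eef_pos']+R.from_quat(o['tool_rot']).apply([0,.011,.025])))
im=imaging.camera('scene'); cv2.imwrite('pics/s3.png',im[:,:,::-1])
crop('pics/s3.png',200,150,400,290,4,'pics/s4.png')
```

```text
t 28.9 q [-0.252  0.871  0.236  1.199  0.77  -1.948] p [0.6476 0.0335 0.0418] w -0.0001 F [ 0.6 -0.1 -0. ]
[[-1.    -0.015 -0.007]
 [-0.016  0.693  0.721]
 [-0.006  0.721 -0.693]]
tcp box (np.float64(0.03725740273021941), np.float64(-0.000669938475726449)) tip (np.float64(0.06290275370382248), np.float64(-0.0007923490680456546))
```

View pics/s4.png

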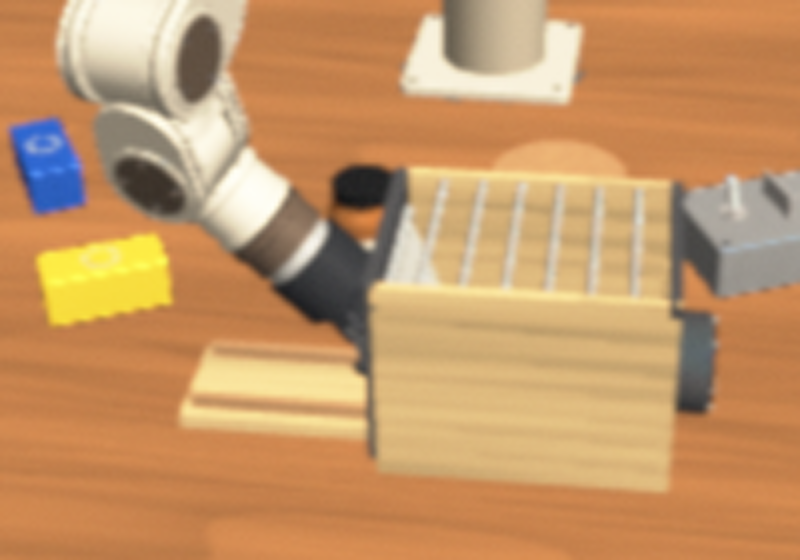

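Call:
carry_out([
  [0,0.06,0.06,0,-1],
  [0,0.06,0.06,0,-1],
])

```text
clock: 29.15
eef_pos: [0.6472, 0.0425, 0.0415]
tool_rot: [-0.008, 0.92, 0.392, -0.001]
ft_force: [0.7, -1.9, -0.8]
grip_width: -0.0001
```

Call:
carry_out([
  [0,-0.25,-0.26,0,-1],
  [0,-0.5,-0.52,0,-1],
  [0,-0.69,-0.72,0,-1],
])

```text
clock: 29.45
eef_pos: [0.6484, -0.0586, 0.0417]
tool_rot: [-0.008, 0.92, 0.392, -0.001]
ft_force: [-0.2, 0.0, 0.3]
grip_width: -0.0004
```

Call:
carry_out([
  [0,-0.35,-0.36,0,-1],
  [0,-0.69,-0.72,0,-1],
  [0,-0.69,-0.72,0,-1],
])

```text
clock: 29.75
eef_pos: [0.6498, -0.164, 0.0401]
tool_rot: [-0.005, 0.92, 0.391, 0.001]
ft_force: [1.0, 0.2, 0.1]
grip_width: -0.0
```

Run:
```python
from h import *
o=st()
im=imaging.camera('scene'); cv2.imwrite('pics/t3.png',im[:,:,::-1])
crop('pics/t3.png',200,150,400,290,4,'pics/t4.png')
im=imaging.camera('side'); cv2.imwrite('pics/t5.png',im[:,:,::-1])
crop('pics/t5.png',290,130,430,290,4,'pics/t6.png')
```

```text
t 29.75 q [-0.511  1.068  0.641  1.616  0.678 -2.261] p [ 0.6498 -0.164   0.0401] w -0.0 F [1.  0.2 0.1]
[[-1.    -0.009 -0.003]
 [-0.008  0.694  0.72 ]
 [-0.005  0.72  -0.694]]
```

View pics/t4.png

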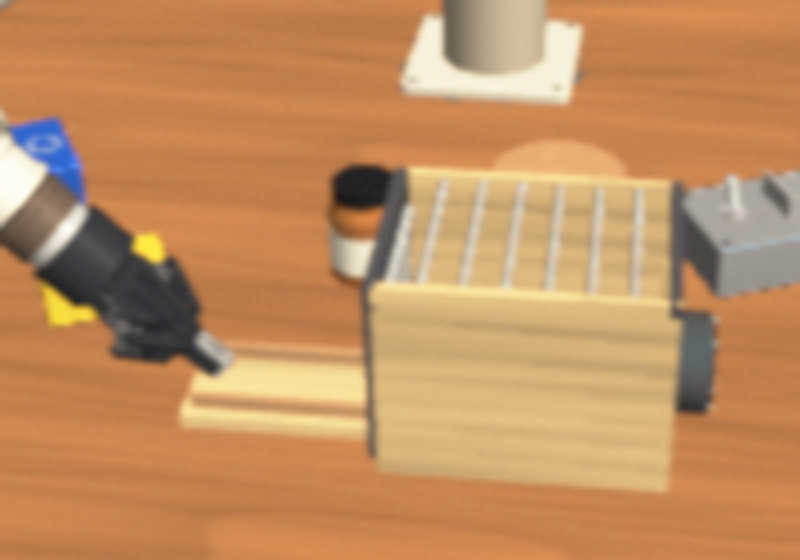

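View pics/t6.png

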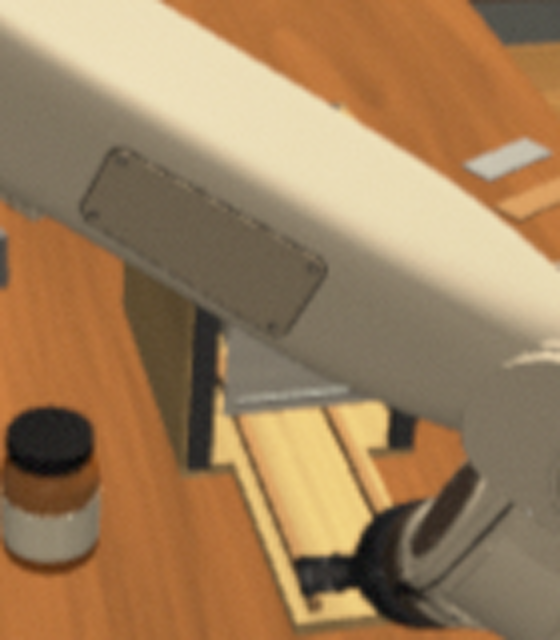

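The side view shows the flap hanging shut at its start position, and in the scene view it no longer slants through the roof bars. The mould is inside. Next I'll measure the small switch box from the opening pictures.

Run:
```python
from h import *
crop('pics/a_side.png',235,155,300,212,11,'pics/u1.png')
crop('pics/a_scene.png',360,175,425,230,11,'pics/u2.png')
```

```text
(no output)
```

View pics/u1.png

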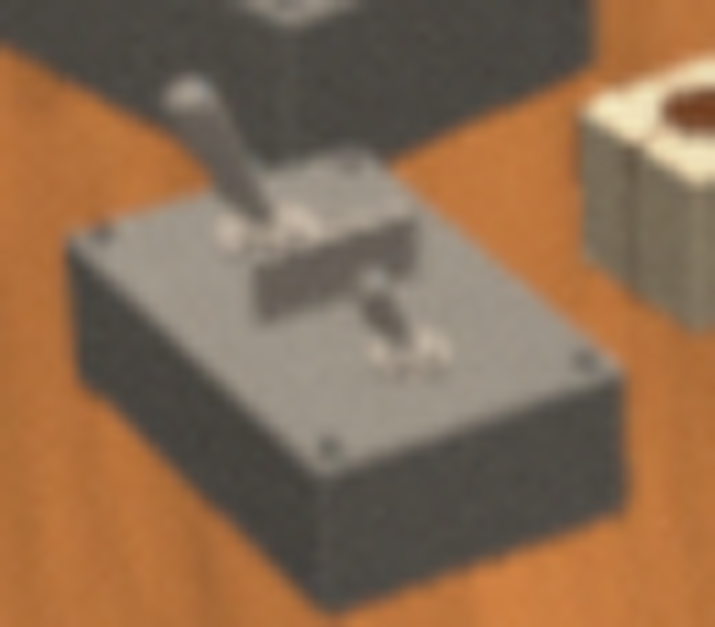

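View pics/u2.png

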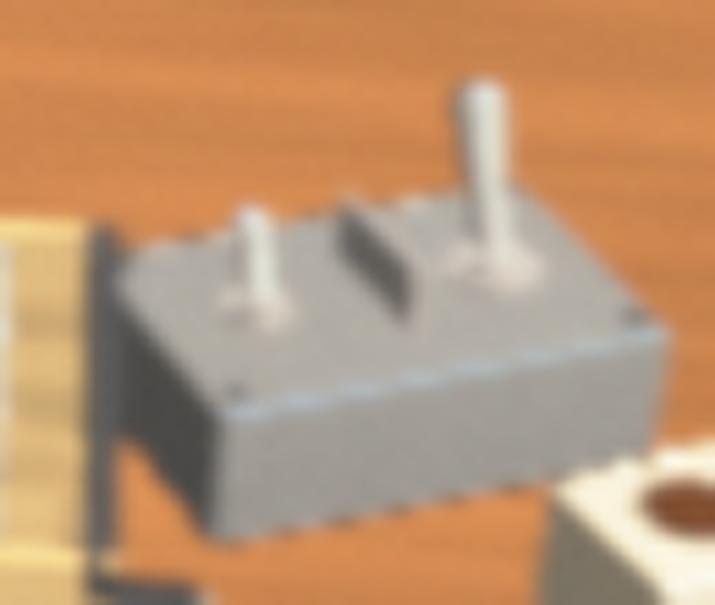

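Run:
```python
from h import *
from scipy.optimize import least_squares
ms=imaging.camera_model('side'); mc=imaging.camera_model('scene')
def px(x,y,s,u0,v0): return np.array([u0+(x+.5)/s-.5,v0+(y+.5)/s-.5])
S=lambda x,y:(ms,px(x,y,11,235,155)); C=lambda x,y:(mc,px(x,y,11,360,175))
P=[(S(68,245),(-55,85,55)),(S(318,475),(-55,-85,55)),(S(622,380),(55,-85,55)),(S(360,150),(55,85,55)),(S(330,612),(-55,-85,0)),(S(628,505),(55,-85,0)),
(C(225,415),(55,-85,55)),(C(668,335),(55,85,55)),(C(118,275),(-55,-85,55)),(C(215,540),(55,-85,0))]
def f(q):
    a=q[2];X=np.array([np.cos(a),np.sin(a),0]);Y=np.array([-X[1],X[0],0]);k=q[3];r=[]
    for (m,p),b in P:
        b=np.array(b)/1000; b=b*k; r.append(proj(m,np.array([q[0],q[1],0])+X*b[0]+Y*b[1]+[0,0,b[2]])-p)
    return np.concatenate(r)
s=least_squares(f,[.38,.4,-.2,1.],loss='soft_l1'); print(s.x.round(4),np.degrees(s.x[2]).round(2)); print(f(s.x).reshape(-1,2).round(1).tolist())
t=tri([ray(*S(190,92)[:1],*S(190,92)[1]),ray(mc,*C(485,90)[1])]); print('fan tip tri',t.round(4))
l=tri([ray(ms,*S(372,283)[1]),ray(mc,*C(257,215)[1])]); print('lamp tip',l.round(4))
a=s.x[2];X=np.array([np.cos(a),np.sin(a),0]);Y=np.array([-X[1],X[0],0]);O=np.array([*s.x[:2],0])
for n,b in [('fan base',(0,45,58)),('fan tip off',(-27.8,45,115.6)),('fan tip on',(27.8,45,115.6)),('lamp tip',(-14.8,-45,88.6))]: print(n,(O+X*b[0]/1e3+Y*b[1]/1e3+[0,0,b[2]/1e3]).round(4))
```

```text
[0.3754 0.317  0.4547 0.9478] 26.05
[[0.5, -0.7], [0.2, -0.9], [-0.2, -1.5], [-0.1, -0.0], [-0.1, -0.2], [-0.5, 0.1], [0.2, 0.2], [-1.0, 0.0], [-1.9, -1.2], [0.0, 0.6]]
fan tip tri [0.3328 0.3498 0.1119]
lamp tip [0.3829 0.2736 0.0846]
fan base [0.3556 0.3574 0.058 ]
fan tip off [0.3306 0.3452 0.1156]
fan tip on [0.3806 0.3697 0.1156]
lamp tip [0.3818 0.2701 0.0886]
```

Run:
```python
from h import *
plan([[.645,-.19,.12],[.60,-.16,.22],[.55,-.05,.32],[.42,.1,.34],[.30,.22,.30],[.28,.30,.22]])
ms=imaging.camera_model('side');print('sq',onz(ms,299.5,170,.06).round(3))
```

```text
[ 0.645 -0.19   0.12 ] calls 1 each [ 0.049  0.356 -0.774]
[ 0.6  -0.16  0.22] calls 1 each [ 0.442  0.935 -0.473]
[ 0.55 -0.05  0.32] calls 2 each [0.241 0.744 0.053]
[0.42 0.1  0.34] calls 2 each [0.64  0.599 0.476]
[0.3  0.22 0.3 ] calls 2 each [0.593 0.278 0.575]
[0.28 0.3  0.22] calls 2 each [ 0.097 -0.011  0.566]
sq [0.5  0.37 0.06]
```

Call:
carry_out([
  [0.05,0.35,-0.77,0,-1],
  [0.05,0.35,-0.77,0,-1],
])

```text
clock: 30.05
eef_pos: [0.645, -0.1864, 0.1217]
tool_rot: [-0.009, 0.92, 0.393, -0.002]
ft_force: [1.2, -1.5, 0.4]
grip_width: 0.0002
```

Call:
carry_out([
  [0.44,0.93,-0.47,0,-1],
  [0.44,0.93,-0.47,0,-1],
  [0.44,0.93,-0.47,0,-1],
])

```text
clock: 30.35
eef_pos: [0.6004, -0.1561, 0.2262]
tool_rot: [-0.01, 0.92, 0.391, 0.002]
ft_force: [0.3, -0.2, 0.5]
grip_width: -0.0001
```

Call:
carry_out([
  [0.25,0.75,0.05,0,-1],
  [0.25,0.75,0.05,0,-1],
])

```text
clock: 30.55
eef_pos: [0.5734, -0.1002, 0.2719]
tool_rot: [-0.009, 0.92, 0.392, -0.001]
ft_force: [0.7, 0.3, 0.4]
grip_width: 0.0004
```

Call:
carry_out([
  [0.25,0.75,0.05,0,-1],
  [0.25,0.75,0.05,0,-1],
])

```text
clock: 30.75
eef_pos: [0.5468, -0.0444, 0.3232]
tool_rot: [-0.01, 0.92, 0.392, -0.001]
ft_force: [-0.1, -0.8, 1.1]
grip_width: 0.0003
```

Run:
```python
from h import *
st()
plan([[.42,.1,.34],[.30,.22,.30],[.28,.30,.22]])
im=imaging.camera('side'); cv2.imwrite('pics/v1.png',im[:,:,::-1])
```

```text
t 30.75 q [-0.42   0.542  0.383  1.823  0.714 -2.168] p [ 0.5468 -0.0444  0.3232] w 0.0003 F [-0.1 -0.8  1.1]
[[-1.    -0.017 -0.009]
 [-0.019  0.692  0.721]
 [-0.006  0.722 -0.692]]
[0.42 0.1  0.34] calls 2 each [0.62  0.572 0.469]
[0.3  0.22 0.3 ] calls 2 each [0.59  0.281 0.577]
[0.28 0.3  0.22] calls 2 each [ 0.095 -0.01   0.566]
```

View pics/v1.png

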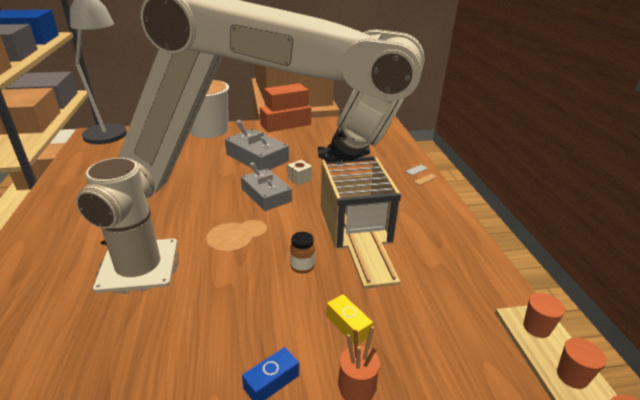

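The view is clear now: the flap is shut, the tray is empty and the bystanders haven't moved. On to the switch.

Call:
carry_out([
  [0.62,0.57,0.47,0,-1],
  [0.62,0.57,0.47,0,-1],
])

```text
clock: 31.0
eef_pos: [0.4839, 0.0265, 0.3278]
tool_rot: [-0.009, 0.92, 0.392, -0.002]
ft_force: [0.1, 0.5, 1.3]
grip_width: 0.0
```

Call:
carry_out([
  [0.62,0.57,0.47,0,-1],
  [0.62,0.57,0.47,0,-1],
])

```text
clock: 31.2
eef_pos: [0.4193, 0.0992, 0.3368]
tool_rot: [-0.009, 0.92, 0.392, -0.002]
ft_force: [-0.3, 0.3, 0.4]
grip_width: -0.0003
```

Call:
carry_out([
  [0.6,0.3,0.55,0,-1],
  [0.6,0.3,0.55,0,-1],
])

```text
clock: 31.4
eef_pos: [0.3575, 0.1586, 0.3199]
tool_rot: [-0.009, 0.92, 0.392, -0.002]
ft_force: [0.4, 0.5, -0.1]
grip_width: 0.0002
```

Call:
carry_out([
  [0.6,0.3,0.55,0,-1],
  [0.6,0.3,0.55,0,-1],
])

```text
clock: 31.6
eef_pos: [0.2964, 0.2174, 0.3026]
tool_rot: [-0.009, 0.92, 0.392, -0.002]
ft_force: [-0.4, 0.1, 0.8]
grip_width: -0.0002
```

Call:
carry_out([
  [0.1,0,0.56,0,-1],
  [0.1,0,0.56,0,-1],
])

```text
clock: 31.8
eef_pos: [0.2834, 0.258, 0.2612]
tool_rot: [-0.011, 0.92, 0.392, -0.004]
ft_force: [-0.3, 0.0, -0.2]
grip_width: -0.0001
```

Run:
```python
from h import *
st()
plan([[.285,.315,.2],[.291,.322,.111]])
im=imaging.camera('side'); cv2.imwrite('pics/w1.png',im[:,:,::-1])
crop('pics/w1.png',170,110,340,240,4.5,'pics/w2.png')
im=imaging.camera('scene'); cv2.imwrite('pics/w3.png',im[:,:,::-1])
crop('pics/w3.png',330,120,470,240,5,'pics/w4.png')
```

```text
t 31.8 q [ 0.197 -0.153 -0.634  0.911  0.789 -1.324] p [0.2834 0.258  0.2612] w -0.0001 F [-0.3  0.  -0.2]
[[-1.    -0.017 -0.016]
 [-0.024  0.693  0.72 ]
 [-0.001  0.721 -0.693]]
[0.285 0.315 0.2  ] calls 1 each [-0.029 -0.046  0.835]
[0.291 0.322 0.111] calls 1 each [-0.061 -0.594  0.667]
```

View pics/w2.png

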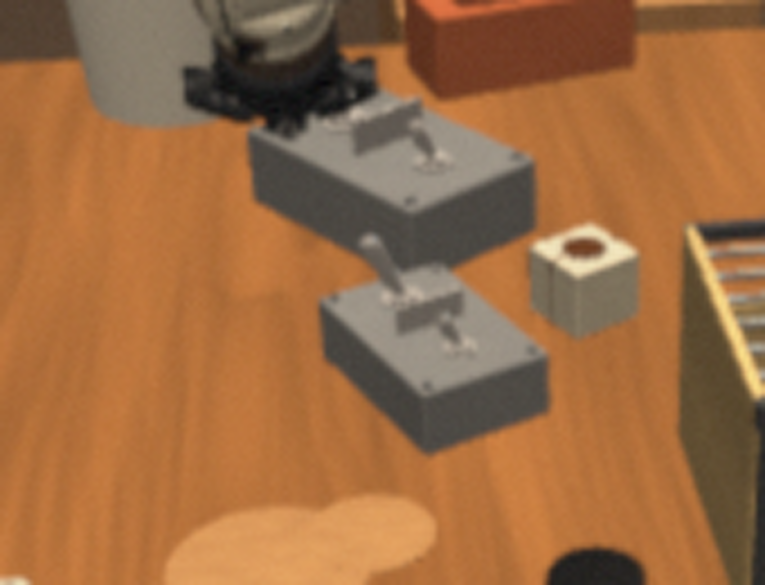

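View pics/w4.png

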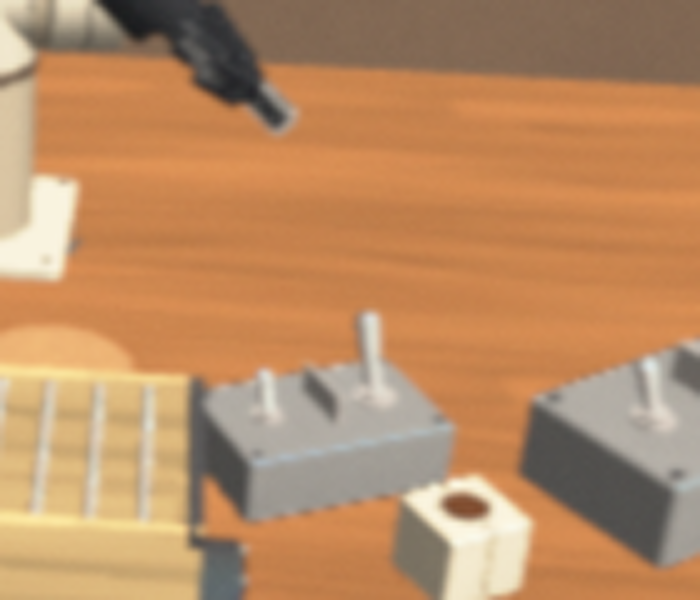

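Call:
carry_out([
  [-0.02,-0.05,0.5,0,-1],
  [-0.02,-0.05,0.83,0,-1],
  [-0.02,-0.05,0.83,0,-1],
])

```text
clock: 32.2
eef_pos: [0.2891, 0.3131, 0.2015]
tool_rot: [-0.009, 0.92, 0.391, -0.003]
ft_force: [-0.2, 0.0, -0.1]
grip_width: -0.0001
```

Call:
carry_out([
  [-0.05,-0.3,0.35,0,-1],
  [-0.05,-0.58,0.66,0,-1],
  [-0.05,-0.58,0.66,0,-1],
  [-0.05,-0.58,0.66,0,-1],
])

```text
clock: 32.6
eef_pos: [0.2963, 0.3195, 0.1165]
tool_rot: [-0.008, 0.92, 0.392, -0.002]
ft_force: [-0.1, 0.2, 0.2]
grip_width: 0.0002
```

Run:
```python
from h import *
st()
plan([[.291,.322,.111]])
im=imaging.camera('side'); cv2.imwrite('pics/x1.png',im[:,:,::-1])
crop('pics/x1.png',170,110,340,240,4.5,'pics/x2.png')
im=imaging.camera('scene'); cv2.imwrite('pics/x3.png',im[:,:,::-1])
crop('pics/x3.png',330,120,470,240,5,'pics/x4.png')
```

```text
t 32.6 q [ 0.378  0.138 -0.861  0.217  0.739 -1.071] p [0.2963 0.3195 0.1165] w 0.0002 F [-0.1  0.2  0.2]
[[-1.    -0.012 -0.01 ]
 [-0.015  0.693  0.721]
 [-0.002  0.721 -0.693]]
[0.291 0.322 0.111] calls 1 each [ 0.053 -0.022  0.057]
```

View pics/x2.png

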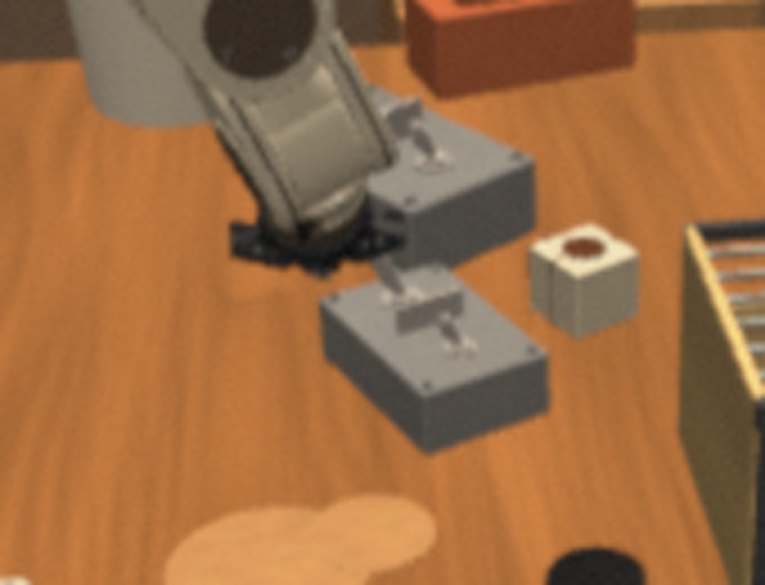

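View pics/x4.png

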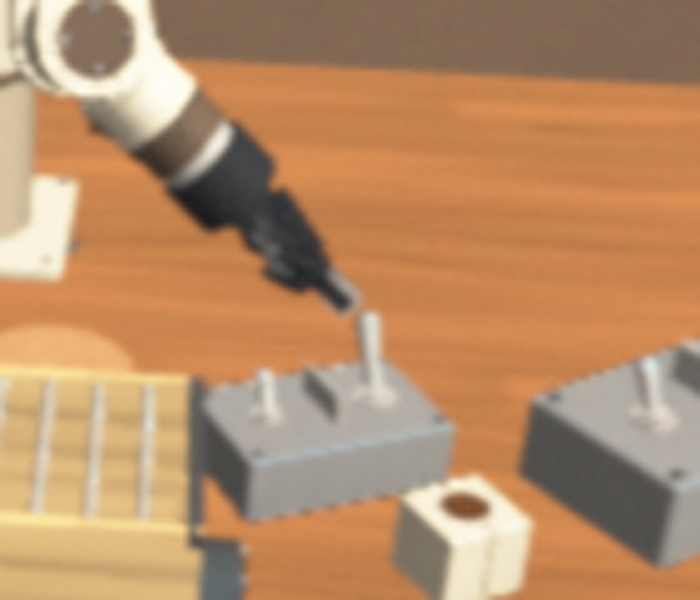

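Call:
carry_out([
  [0.04,0.08,0.16,0,-1],
  [0.04,0.08,0.16,0,-1],
  [0.04,0.08,0.16,0,-1],
])

```text
clock: 33.0
eef_pos: [0.2929, 0.3371, 0.113]
tool_rot: [-0.009, 0.92, 0.393, 0.001]
ft_force: [-0.4, -0.3, 0.7]
grip_width: -0.0001
```

Call:
carry_out([
  [-0.1,0.03,0.03,0,-1],
  [-0.2,0.06,0.06,0,-1],
  [-0.3,0.1,0.1,0,-1],
  [-0.3,0.1,0.1,0,-1],
])

```text
clock: 33.4
eef_pos: [0.3244, 0.3524, 0.1121]
tool_rot: [-0.009, 0.92, 0.392, 0.001]
ft_force: [-0.6, 0.0, 0.6]
grip_width: -0.0
```

Run:
```python
from h import *
st()
im=imaging.camera('side'); cv2.imwrite('pics/y1.png',im[:,:,::-1])
crop('pics/y1.png',220,140,310,210,7,'pics/y2.png')
im=imaging.camera('scene'); cv2.imwrite('pics/y3.png',im[:,:,::-1])
crop('pics/y3.png',360,140,440,220,7,'pics/y4.png')
```

```text
t 33.4 q [ 0.435  0.208 -0.794  0.161  0.717 -1.   ] p [0.3244 0.3524 0.1121] w -0.0 F [-0.6  0.   0.6]
[[-1.    -0.016 -0.006]
 [-0.015  0.692  0.722]
 [-0.008  0.722 -0.692]]
```

View pics/y4.png

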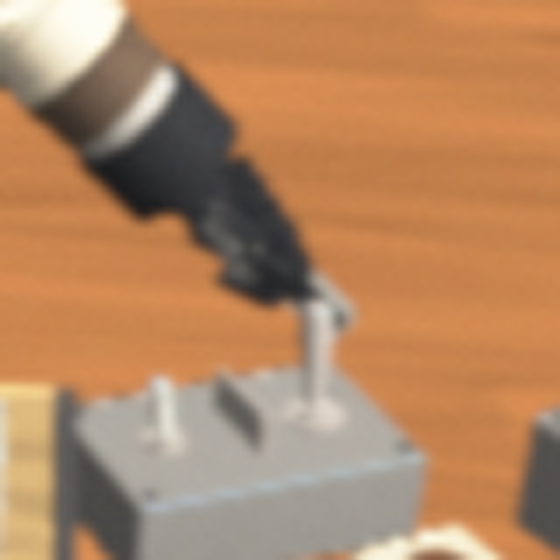

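Call:
carry_out([
  [-0.09,0.03,0.03,0,-1],
  [-0.18,0.06,0.06,0,-1],
  [-0.18,0.06,0.06,0,-1],
])

```text
clock: 33.8
eef_pos: [0.3421, 0.361, 0.1122]
tool_rot: [-0.009, 0.92, 0.392, 0.001]
ft_force: [0.8, -0.2, 0.1]
grip_width: -0.0003
```

Run:
```python
from h import *
st()
im=imaging.camera('side'); cv2.imwrite('pics/z1.png',im[:,:,::-1])
crop('pics/z1.png',220,140,310,210,7,'pics/z2.png')
im=imaging.camera('scene'); cv2.imwrite('pics/z3.png',im[:,:,::-1])
crop('pics/z3.png',360,140,440,220,7,'pics/z4.png')
```

```text
t 33.8 q [ 0.436  0.237 -0.749  0.176  0.716 -0.999] p [0.3421 0.361  0.1122] w -0.0003 F [ 0.8 -0.2  0.1]
[[-1.    -0.017 -0.005]
 [-0.015  0.692  0.721]
 [-0.008  0.721 -0.693]]
```

View pics/z4.png

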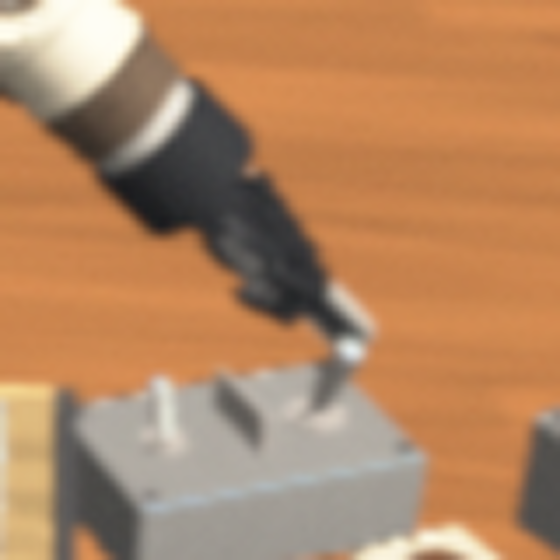

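View pics/z2.png

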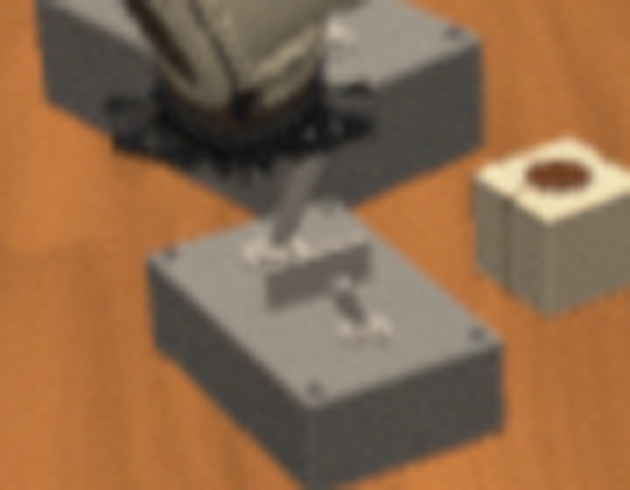

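The fan toggle has snapped over to the +x side. I'll back away the same way, rise clear and check everything.

Call:
carry_out([
  [0.2,-0.07,-0.07,0,-1],
  [0.45,-0.15,-0.15,0,-1],
  [0.45,-0.15,-0.15,0,-1],
])

```text
clock: 34.2
eef_pos: [0.2906, 0.3362, 0.1093]
tool_rot: [-0.007, 0.921, 0.39, -0.004]
ft_force: [0.4, -0.2, 0.2]
grip_width: 0.0005
```

Call:
carry_out([
  [0.1,0.35,-0.5,0,-1],
  [0.1,0.6,-0.9,0,-1],
  [0.1,0.6,-0.9,0,-1],
])

```text
clock: 34.5
eef_pos: [0.2872, 0.3154, 0.2217]
tool_rot: [-0.009, 0.919, 0.393, 0.003]
ft_force: [1.2, 0.8, 0.6]
grip_width: 0.0002
```

Call:
carry_out([
  [0.2,0.4,-0.9,0,-1],
  [0.2,0.4,-0.9,0,-1],
  [0.2,0.4,-0.9,0,-1],
  [0.2,0.4,-0.9,0,-1],
])

```text
clock: 34.9
eef_pos: [0.2661, 0.2772, 0.3091]
tool_rot: [-0.009, 0.92, 0.392, 0.002]
ft_force: [-0.4, 0.6, -0.2]
grip_width: -0.0
```

Run:
```python
from h import *
st()
im=imaging.camera('side'); cv2.imwrite('pics/aa1.png',im[:,:,::-1])
im=imaging.camera('scene'); cv2.imwrite('pics/aa3.png',im[:,:,::-1])
crop('pics/aa3.png',160,150,520,290,2.2,'pics/aa4.png')
crop('pics/aa1.png',220,110,420,290,3.3,'pics/aa2.png')
```

```text
t 34.9 q [ 0.278 -0.251 -0.58   0.968  0.768 -1.2  ] p [0.2661 0.2772 0.3091] w -0.0 F [-0.4  0.6 -0.2]
[[-1.    -0.017 -0.004]
 [-0.015  0.692  0.722]
 [-0.01   0.721 -0.692]]
```

View pics/aa1.png

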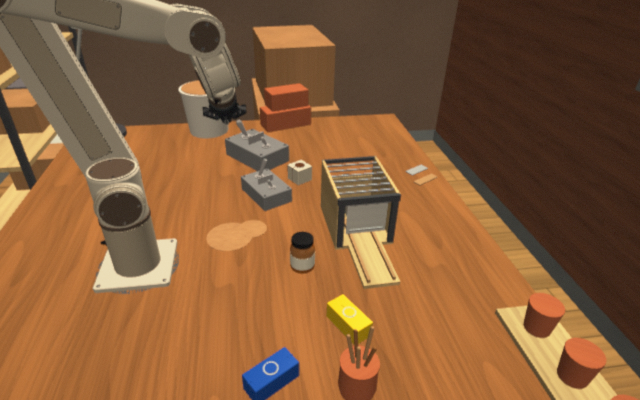

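View pics/aa2.png

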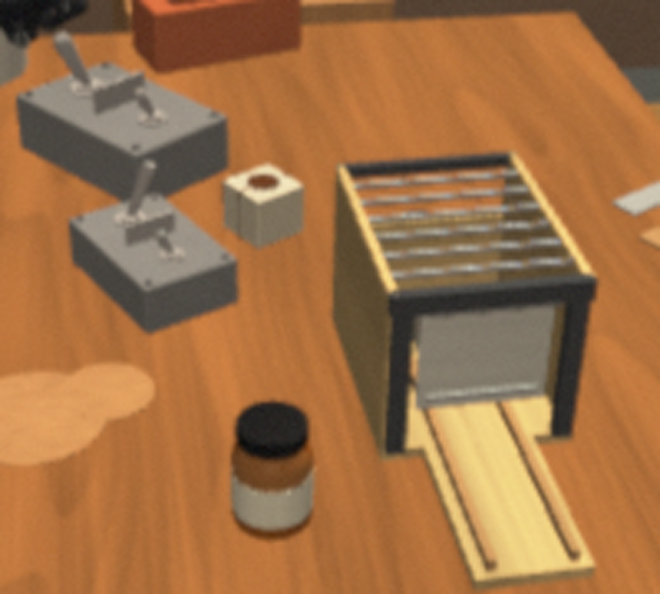

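View pics/aa4.png

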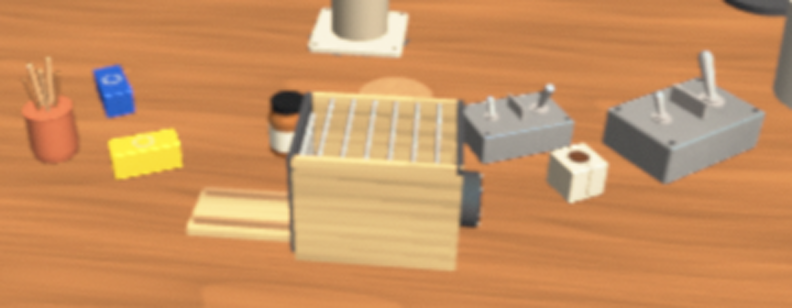

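The flap is shut and the tray is empty. The fan toggle leans to +x, the lamp toggle is unchanged, the bystanders are where they were, and the arm is clear.

```bash
python3 -c "
from workcell import order
print(order.job_done())"
```

```text
the job is handed in; nothing more can be done
None
```

The mould is in the drying box behind the closed flap, and the fan is switched on. I handed the job in at about 35 s, with the arm clear of everything.

**What I did:** I gripped the off-white oblong mould, set it down between the tray's guide strips and let go. The moves have no tilt control, so I leaned the tool about 46° by pressing the arm against its reach limits, away from the box. I then pushed the mould until its rear end was about 70 mm past the gate, drew the tool back out, and flipped the long fan toggle on the smaller switch box.

**Last checks:**
- **Flap and tray:** the final pictures show the flap hanging shut and the tray empty.
- **Toggles:** the fan toggle leans to its other side, and the short lamp toggle is as found.
- **Other things:** the square mould, both jars, the blue and yellow blocks and the larger switch box look unmoved.

**What disagreed or is uncertain:**
- **Force spike:** the wrist force read about 49 N for one reading, at 22.1 s, while I was building the lean in free air. I took it for the elbow joint reaching its limit. The nearby lamp was about 0.18 m away and looked unmoved, but I can't rule out a contact.
- **Mould depth:** the 70 mm comes from the tool's position, since I could not see the mould inside directly. The flap falling shut fits it.
- **First position estimate:** one early wrist-camera estimate of the mould was about 9 mm off the other views, so I did not use it.

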